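Top off a plate pack and wind the hold-down onto it

TASK

Lay the loose steel plate on top of the pack in the hold-down, its end under the foot and its edges flush with the pack; feel it down gently and never drop it, as the height of the pack is not known. Then swing the folded handle of the handwheel fully out and wind the wheel clockwise until the sprung foot holds the pack firmly, and let go. Leave the clamp, brush and grinding disc on the bench where they are.

Things in the scene. Friction and masses are not known exactly. Their poses are not given: they have to be found in the camera images.
- plate: loose flat bare steel plate 180 x 50 x 10 mm, 0.55 to 0.8 kg, lying flat on the bench among the other objects; a dark hole mark near each end (both ends alike). Origin: centre of its underside; x along its length, z up
- press: the hold-down, bolted to the bench: green base 295 x 120 x 15 mm with the pack and a column on it. Origin: at bench height, straight under the pack's centre; x along the pack towards the column, z up. The pack (plates as long and wide as the loose one, square to this frame, centred on x = y = 0) does not shift; its top lies somewhere from 40 to 68 mm above the bench, not reported
- stop (a point): foot of the end stop, at x = 94 mm, y = 0 of the hold-down, on the base: two upright flats, 80 mm high over the bench, whose faces stand 4 mm past the pack's end. Behind them, at x = 125 mm, y = -36, 0 and 36 mm, stand two round guide columns and the screw, 157 mm high, under a green yoke 112 mm wide (top 173 mm)
- foot: steel pressing foot, disc of radius 16 mm at x = 75 mm, y = 0 of the hold-down. Origin: centre of its underside, 92 mm above the bench at the start. Each full turn of the wheel lowers it 36 mm until it meets the plate. It is sprung in its arm: 4 N at first contact, 2 N more per mm that the arm goes on, to 10 mm, then solid
- clamparm_tip (a point): middle of the end face of the green arm that carries the foot, at x = 60 mm of the hold-down, 139 mm above the bench at the start: arm 32 mm wide and 24 mm high (underside 35 mm above the foot's face), running from here to the column. It hangs over the end of the pack, so a plate held level has to come in under the foot lengthways
- wheel (a joint): turn of the handwheel, rad: 0 at the start, grows clockwise seen from above, which lowers arm and foot; range 0 to 9.6; friction 0.15 N m, stays where it is left. Dark level wheel, outer radius 48 mm, upright axis at x = 125 mm, y = 0 of the hold-down; rim and hub tops 192 mm above the bench. The wheel keeps its height
- handle (a joint): fold of the crank handle, rad: 0 folded flat over the wheel (its heel is then parked in a fork on the frame and the wheel cannot turn), 1.57 swung fully out against its stop, upright; a stiff hinge (0.09 N m) keeps it where it is left. Steel shank 12 mm thick with a black ball knob 30 mm thick that spins freely on it; the ball's centre is 60 mm from the hinge
- handle_pivot (a point): hinge of the handle, on the wheel, 50 mm from its axis, 216 mm above the bench; at the start at x = 175 mm, y = 0 of the hold-down. The folded handle runs from it level over the wheel's centre, towards the hold-down's -x; swinging out lifts its free end to upright. Hinge ears 25 mm wide, to 222 mm high; the fork stands 8 to 24 mm outside the hinge, to 226 mm high
- handle_ball (a point): centre of the black ball knob at the free end of the handle, 30 mm in diameter, 60 mm from the hinge; at the start 216 mm above the bench over the wheel (24 mm above its rim and hub); the wheel's axis is 10 mm away
- gclamp: bystander: rust-brown G-clamp lying flat, about 120 x 80 x 22 mm. Origin: centre of its underside; x along its screw
- wirebrush: bystander: wire brush lying on its side, wooden back 150 mm long, 40 mm wide with the bristles, 26 mm high. Origin: underside, middle of the back; x along it
- disc: bystander: brown grinding disc lying flat, diameter 115 mm, 10 mm high. Origin: centre of its underside
Mind the look-alikes: they are no part of the job. Of the things shaped like the plate, the steel one is meant.

How it is judged:
By the outcome, as a careful person would: the job done as asked, in the order asked, and still so for the second after the job is handed in, with the robot touching nothing.
It also fails if it takes over 72 s, if anything falls off the work surface, if the arm or the gripper's body presses on something with over 40 N, if the wrist force passes 120 N, or if a joint passes its speed limit or range.

ROBOT

A 6-joint arm with a two-finger parallel gripper is mounted at the origin on the work surface. World frame = base frame: x ahead of the robot, y to its left, z up, the work surface at z = 0. Lengths are in m, angles in rad, forces in N, time in s.
With the tool pointing down it reaches from about 0.3 to 0.75 m from the base axis. Payload 8.5 kg.
Tool frame: the origin (TCP) lies midway between the tips of the shut fingers; the grasp point (between the pads) lies 19 mm behind it; x points along the fingers, z is the direction in which the jaws open and shut, and the axes are right-handed (so a half turn about x gives the same grasp; the last joint's range is limited). The gripper opens to 88 mm and grips with 3 to 60 N. Pads are 18 mm wide; open, the fingers measure 123 mm over their backs; the gripper's body (75 mm by 187 mm) begins 45 mm behind the grasp point.
Start: joints at [-1.368, 0.381, 1.297, -0, 1.464, -0.215], TCP at [0.223, -0.503, 0.239] pointing down, gripper open.
Joint ranges: [-3.11, 3.11], [-0.89, 2.33], [0.22, 2.48], [-1.42, 4.56], [0.17, 2.85], [-2.88, 2.88]. Speed limits (rad/s): [2.39, 2.39, 3.14, 3.14, 3.14, 3.14].

INTERFACE

Orientations are given as [roll, pitch, yaw] about the fixed x, y, z axes, in that order (R = Rz(yaw) Ry(pitch) Rx(roll)).
In Python, from cell import ctrl gives the robot as it stands.
- The arm moves only by the tool servo_tool, never from a script. Its argument "moves" is a list of rows, each a list of 6 numbers: the shift along the tool's x, y, z in mm, then the turn, a rotation vector about the tool's x, y, z in degrees. A call has 1 to 5 rows; each row is the pose to reach, as a shift and turn from the pose commanded when the call began, along the tool's axes at that moment; what a row does not reach only later rows make up. A row lasts 1/8 s, in which the tool goes at most 62.5 mm and 10.7 degrees, less where a joint would pass 70% of its speed; a pose out of reach is approached as far as the arm can. A call with a gripper value outside its range is refused whole. "hand" is the gripper command: -1 is fully open, 1 is shut, values between are in proportion, set as the call begins (left out, the last holds). The fingers move at their own pace and stop on an object; the grip force is fixed at half the most. Time passes only in rows, so rows that repeat a pose let the fingers close. It gives the time, the measured TCP pose, the force and the opening at its end, in the units of the state.
- ctrl.observe(): the state, without advancing time (a new reading comes with each control period).
- ctrl.snapshot(name): name is "scene" or "top" or "wrist"; returns the picture (400x640x3 uint8, red, green, blue); there is no depth.
- ctrl.camera_model(name): a dict with "K" (3x3 intrinsics, pixels), "R" (3x3) and "t" (3): a world point X has camera coordinates R X + t. Camera axes: x right, y down, z forward; pixel columns grow to the right and rows downward; lengths in m; the calibration is good to about 2 mm. A picture is of the moment at which its call begins: read the wrist's pose just before it. camera_model takes no time and is no camera call; for the wrist camera it gives the pose at the moment of the call.
- ctrl.sign_off(): hands the job in, once; it reports no verdict.
Trained networks look in the newest picture that a camera, given by its name, has taken for a name from the list of things; names that differ only in an ending like _2 or _b are one class to them, and where a whole thing is asked for, a point or a joint stands for the part that bears it (a point fixed in the world has none). Each returns a list of dicts, best first, with "conf" (0 to 1); they miss things now and then, are a little off and sometimes report something else, mostly with a low value. They report only what shows in the picture. A call takes as long as a camera call. They do not tell look-alikes from the thing itself.
- ctrl.look_for(camera, thing): "pixel" ([column, row] in pixels, amid what is visible of it).
- ctrl.outline_of(camera, thing): "pixels" (400x640 bool, what is visible of it) and "pixel" ([column, row] in pixels, amid what is visible of it).
The state is a dict: "time": time; "q": joint angles; "qvel": joint speeds; "tau": joint torques, N m; "ee_pos": TCP position; "ee_rot": TCP orientation; "contact_force": force on the tool from outside, world axes, zero at the start; "torque": the same for the moment, N m; "opening": opening from 0.0 (shut) to 1.0 (fully open).
Only numpy, scipy, OpenCV 4.12 (cv2) and the standard library are available. Lean on these libraries where they do the work, as an engineer would, in place of code of your own. Each camera call takes 0.05 s, during which the arm holds its last target.

## Working session

There is one attempt and no reset: what is moved stays moved. The work goes in short steps, Python scripts to look and compute and a tool call to move; the robot and the scene stay as the last step left them, time stands still between calls to the robot, and variables do not carry over. Pictures are saved under pics/ and viewed, and the job is handed in when it is done.

Besides the shell and the picture viewer there is one more tool, called after ">>>" in YAML: its name, and indented under it one key for each argument. servo_tool: Moves the arm, as the interface text tells. Its arguments: {"type":"object","properties":{"moves":{"type":"array","items":{"type":"array","items":{"type":"number"}}},"hand":{"type":"number"}},"required":["moves"]}

```bash
ls; mkdir -p pics; python3 - <<'E'
from cell import ctrl
import cv2
for n in ["scene","top","wrist"]:
    im=ctrl.snapshot(n); cv2.imwrite(f"pics/{n}0.png",im[:,:,::-1])
s=ctrl.observe(); print(s)
for n in ["scene","top","wrist"]:
    print(n,ctrl.camera_model(n))
E
```

```text
pics
{'time': 0.15, 'q': array([-1.36825331e+00,  3.81071489e-01,  1.29803752e+00, -6.97053047e-06,
        1.46360153e+00, -2.15277781e-01]), 'qvel': array([ 0.00052422, -0.00107205, -0.00230017,  0.00113522, -0.00057355,
       -0.00114476]), 'tau': array([ 2.10375838e-03, -4.38080800e+01, -2.24615371e+01,  7.13426806e-02,
        3.43372207e-02, -8.43234261e-05]), 'ee_pos': array([ 0.22313716, -0.50247095,  0.23827993]), 'ee_rot': array([2.93251369, 1.56967842, 1.77953891]), 'contact_force': array([-0.17801226, -0.47699215,  0.69011125]), 'torque': array([-0.05122277, -0.00751213,  0.01781632]), 'opening': 0.9988008345135334}
scene {'K': array([[490.48065155,   0.        , 316.315537  ],
       [  0.        , 490.48065155, 190.34700076],
       [  0.        ,   0.        ,   1.        ]]), 'R': array([[ 0.88609721,  0.46344938,  0.00681291],
       [ 0.37888204, -0.71578444, -0.58660126],
       [-0.26698341,  0.52236702, -0.80984724]]), 't': array([-0.46898294, -0.22440318,  1.78558805])}
top {'K': array([[460.75484457,   0.        , 326.76282117],
       [  0.        , 460.75484457, 193.18721249],
       [  0.        ,   0.        ,   1.        ]]), 'R': array([[ 0.00632485, -0.99986881,  0.01491142],
       [-0.99317399, -0.00801791, -0.11636642],
       [ 0.11647072, -0.01407363, -0.99309441]]), 't': array([-0.11830203,  0.57407426,  1.36840037])}
wrist {'K': array([[299.23583744,   0.        , 323.59948799],
       [  0.        , 299.23583744, 201.34971664],
       [  0.        ,   0.        ,   1.        ]]), 'R': array([[ 4.05532879e-01, -9.14080043e-01, -8.71580605e-04],
       [-8.80932036e-01, -3.91080815e-01,  2.66485542e-01],
       [-2.43929975e-01, -1.07300846e-01, -9.63838522e-01]]), 't': array([-0.54972549, -0.03750788,  0.39030391])}
```

View pics/scene0.png

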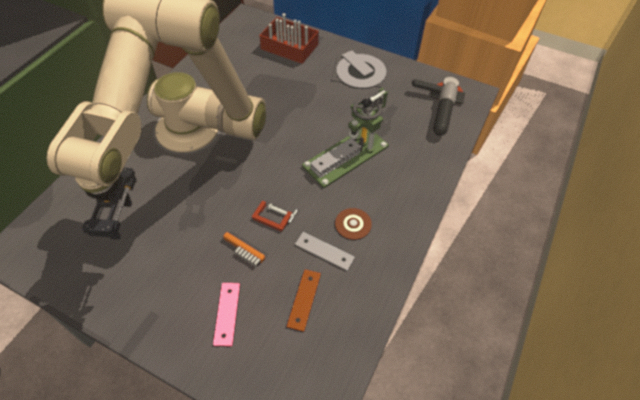

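View pics/top0.png

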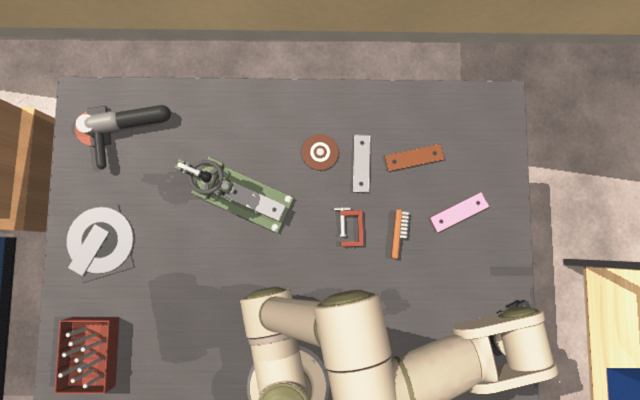

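View pics/wrist0.png

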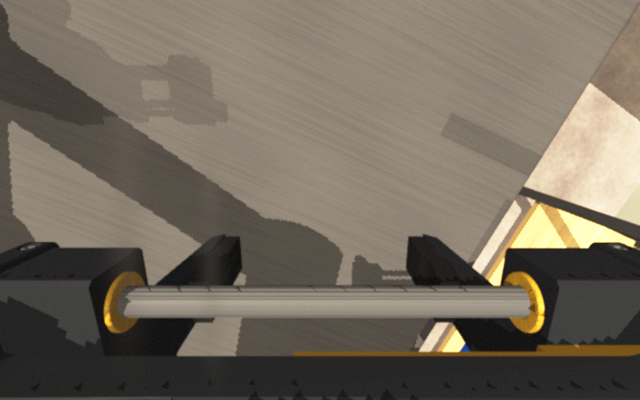

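Plate-shaped candidates in the top picture are grey (361,163), rust-brown (414,158) and pink (459,212). The grey one fits bare steel. I'll confirm it in an enlarged crop and measure the poses.

```bash
cat > h.py <<'E'
from cell import ctrl
import numpy as np, cv2
from scipy.spatial.transform import Rotation as Rn
def ray(cm,px):
    K,R,t=cm["K"],cm["R"],cm["t"]
    d=R.T@np.linalg.inv(K)@np.array([px[0],px[1],1.0]); return -R.T@t,d
def at_z(cm,px,z):
    o,d=ray(cm,px); return o+d*(z-o[2])/d[2]
def proj(cm,X):
    c=cm["K"]@(cm["R"]@np.asarray(X,float)+cm["t"]); return c[:2]/c[2]
def tri(cms,pxs):
    A=[];b=[]
    for cm,p in zip(cms,pxs):
        o,d=ray(cm,p); d=d/np.linalg.norm(d); P=np.eye(3)-np.outer(d,d); A.append(P); b.append(P@o)
    return np.linalg.lstsq(np.vstack(A),np.hstack(b),rcond=None)[0]
E
python3 - <<'E'
from h import *
im={}
for n in ["top","scene"]:
    im[n]=ctrl.snapshot(n); cm=ctrl.camera_model(n)
    for th in ["plate","press","foot","clamparm_tip","handle_pivot","handle_ball","stop"]:
        for f in ([ctrl.outline_of] if th in("plate","press") else [ctrl.look_for]):
            for r in f(n,th)[:5]:
                e=""
                if "pixels" in r:
                    m=r["pixels"].astype(np.uint8); cs,_=cv2.findContours(m,0,1)
                    c=max(cs,key=cv2.contourArea).reshape(-1,2)
                    z=0.01 if th=="plate" else 0.015
                    W=np.array([at_z(cm,p,z)[:2] for p in c],np.float32)
                    e=cv2.minAreaRect(W)
                print(n,th,np.round(r["pixel"],1),round(r["conf"],2),e)
t=im["top"][:,:,::-1]
a=cv2.resize(t[120:240,160:320],None,fx=4.9,fy=4.9,interpolation=cv2.INTER_CUBIC)
b=cv2.resize(t[120:240,330:500],None,fx=4.6,fy=4.6,interpolation=cv2.INTER_CUBIC)
cv2.imwrite("pics/cropA.png",a);cv2.imwrite("pics/cropB.png",b)
s=im["scene"][:,:,::-1]
cv2.imwrite("pics/cropC.png",cv2.resize(s[80:200,290:410],None,fx=5,fy=5,interpolation=cv2.INTER_CUBIC))
print(ctrl.observe()["time"])
E
```

```text
top plate [460.  212.9] 0.78 ((0.5215826034545898, -0.5228760242462158), (0.05476154759526253, 0.18170268833637238), 25.081571578979492)
top plate [414.4 155.5] 0.73 ((0.6928189992904663, -0.3865453004837036), (0.05115124210715294, 0.18088091909885406), 12.401056289672852)
top plate [196.9 173.3] 0.15 ((0.640335202217102, 0.2939686179161072), (0.09968200325965881, 0.02485760673880577), 63.93528366088867)
top press [235.1 193.9] 0.58 ((0.5865519642829895, 0.17971257865428925), (0.37117230892181396, 0.129496768116951), 65.68851470947266)
top clamparm_tip [223.  188.2] 0.65 
top handle_pivot [200.1 174.9] 0.54 
top handle_ball [198.3 172. ] 0.64 
top stop [236.7 197. ] 0.73 
scene plate [227.3 312.9] 0.73 ((0.5211521983146667, -0.5234602689743042), (0.051526349037885666, 0.1773224025964737), 26.27385902404785)
scene plate [325.2 250.5] 0.61 ((0.670335054397583, -0.21925559639930725), (0.056377753615379333, 0.18370898067951202), 88.38836669921875)
scene plate [302.6 298.5] 0.6 ((0.6920725703239441, -0.386857807636261), (0.05303651839494705, 0.18555408716201782), 13.253297805786133)
scene plate [245.9 250.1] 0.38 ((0.4479019045829773, -0.3320997953414917), (0.046504583209753036, 0.15667662024497986), 82.06183624267578)
scene press [356.8 128.6] 0.63 ((0.5586555600166321, 0.28310585021972656), (0.1119779571890831, 0.12027435749769211), 87.7018814086914)
scene foot [351.2 135.5] 0.59 
scene foot [245.  252.2] 0.21 
scene clamparm_tip [358.2 124.7] 0.8 
scene handle_ball [366.7  97.5] 0.71 
scene stop [351.4 148.2] 0.87 
scene stop [353.  223.1] 0.41 
0.95
```

View pics/cropA.png

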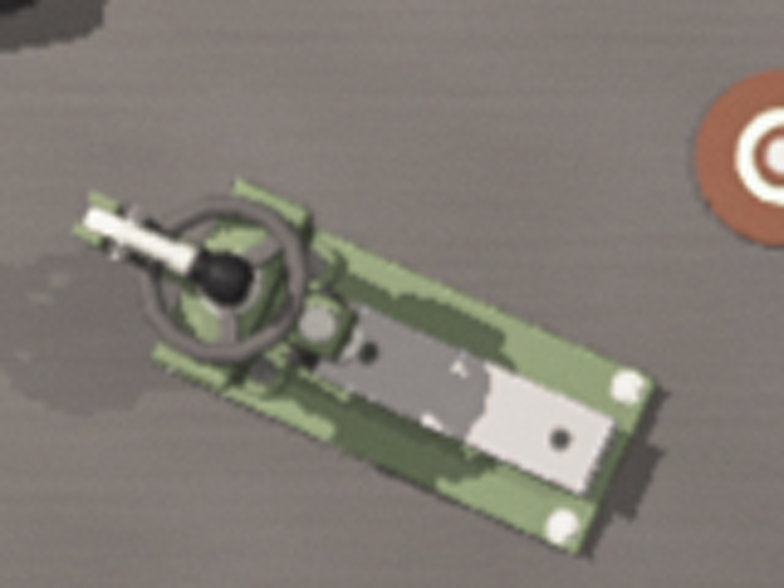

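View pics/cropB.png

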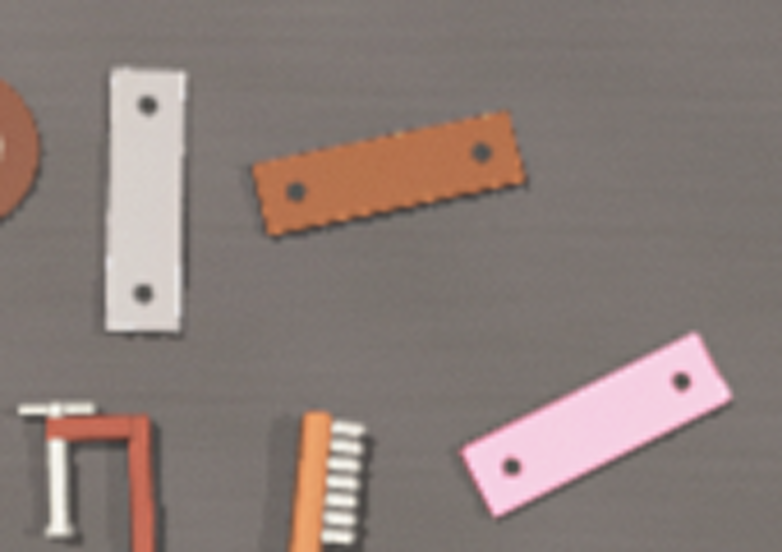

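View pics/cropC.png

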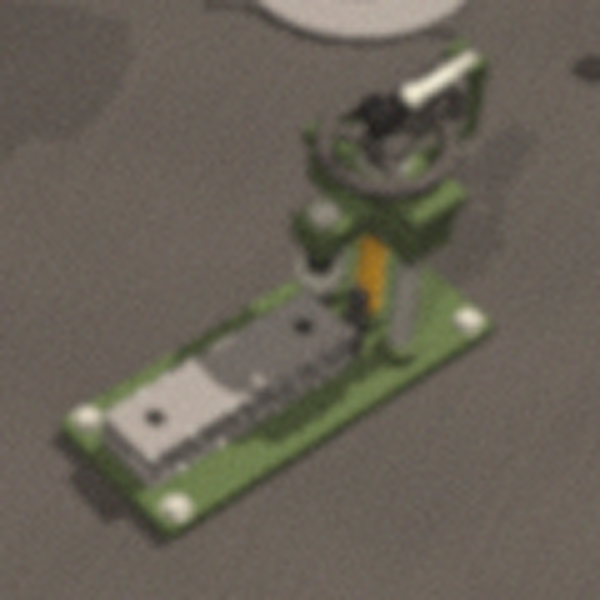

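The crops confirm that the bare grey plate at top (361,163) is the steel one; the brown and pink ones are the look-alikes. Next is a model fit of the press and plate poses.

```bash
python3 - <<'E'
from h import *
from scipy.optimize import least_squares
T=ctrl.camera_model("top");S=ctrl.camera_model("scene")
obs=[]
def tp(x,y): return (x/4.9-.4+160,y/4.9-.4+120)
def sp(x,y): return (x/5-.4+290,y/5-.4+80)
B=[('b0',-1,'T',tp(655,383)),('b1',1,'T',tp(585,553))]
# model: x towards column(left in top). y?  column dir = left/up in image; +y = 90deg ccw from above
def model(p):
    x,y,yaw,h,xb=p
    R=np.array([[np.cos(yaw),-np.sin(yaw),0],[np.sin(yaw),np.cos(yaw),0],[0,0,1]])
    f=lambda a,b,c:R@np.array([a,b,c])+np.array([x,y,0])
    r=[]
    for cm,l in ((T,[(xb,-.06,.015,tp(655,383)),(xb,.06,.015,tp(585,553)),(xb+.295,.06,.015,tp(155,357)),(xb+.295,-.06,.015,tp(238,182)),
              (-.09,-.025,h,tp(618,420)),(-.09,.025,h,tp(583,492)),(.125,0,.19,tp(220,280))]),
             (S,[(xb,.06,.015,sp(65,428)),(xb,-.06,.015,sp(165,540)),(xb+.295,-.06,.015,sp(490,325)),
                 (-.09,.025,h,sp(105,412)),(-.09,-.025,h,sp(150,458))])):
        for a,b,c,px in l: r.append(proj(cm,f(a,b,c))-px)
    return np.array(r)
s=least_squares(lambda p:model(p).ravel(),[.58,.17,2.0,.05,-.105],loss="soft_l1")
print(s.x,np.degrees(s.x[2]));print(model(s.x).round(1))
im=ctrl.snapshot("top")
for n,cm in (("top",T),("scene",S)):
    im=ctrl.snapshot(n);hsv=cv2.cvtColor(im,cv2.COLOR_RGB2HSV)
    c0=proj(cm,[.67,-.219,.01]);m=np.zeros(im.shape[:2],np.uint8)
    m[int(c0[1])-40:int(c0[1])+40,int(c0[0])-40:int(c0[0])+40]=1
    g=(hsv[...,2]>140)&(hsv[...,1]<50)&(m>0)
    k,l,st,ce=cv2.connectedComponentsWithStats(g.astype(np.uint8))
    i=1+np.argmax(st[1:,4]);cs,_=cv2.findContours((l==i).astype(np.uint8),0,1)
    W=np.array([at_z(cm,p,.01)[:2] for p in max(cs,key=len).reshape(-1,2)],np.float32)
    print(n,st[i],cv2.minAreaRect(W),at_z(cm,ce[i],.01))
o=ctrl.observe(); C=ctrl.camera_model("wrist");R=Rn.from_euler("xyz",o["ee_rot"]).as_matrix()
print(R.round(3)); print("cam in tool",R.T@(-C["R"].T@C["t"]-o["ee_pos"]), "camaxes in tool\n",(C["R"]@R).round(3))
E
```

```text
[ 0.5497989   0.10194999  1.15249443  0.0576878  -0.10112113] 66.0330666306622
[[ 1.1 -0.4]
 [-1.1  0.5]
 [-0.4  0.8]
 [-0.2  1.5]
 [-0.4 -0.4]
 [-0.4  0.2]
 [ 1.1 -0.6]
 [-1.3  0. ]
 [ 0.9 -0. ]
 [ 1.2  1.2]
 [-0.4  0. ]
 [ 0.   0.2]]
top [353 134  18  58 930] ((0.6753247380256653, -0.2216881960630417), (0.05194234102964401, 0.18138355016708374), 88.54000854492188) [ 0.67380318 -0.22157211  0.01      ]
scene [295 232  59  38 863] ((0.6707379817962646, -0.21753858029842377), (0.05098627880215645, 0.18081264197826385), 88.33980560302734) [ 0.67341725 -0.21867817  0.01      ]
[[ 0.     0.914  0.406]
 [ 0.     0.406 -0.914]
 [-1.     0.    -0.   ]]
cam in tool [-1.47373119e-01  6.77266612e-02  1.31232298e-04] camaxes in tool
 [[-0.    -0.     1.   ]
 [-0.267 -0.964 -0.   ]
 [ 0.964 -0.267  0.   ]]
```

```bash
cat >> h.py <<'E'
def Rt(yaw_y):  # tool down, tool y at heading yaw_y (deg)
    a=np.radians(yaw_y); y=np.array([np.cos(a),np.sin(a),0]); x=np.array([0,0,-1.]); return np.column_stack([x,y,np.cross(x,y)])
def delta(p,R):
    o=ctrl.observe(); R0=Rn.from_euler("xyz",o["ee_rot"]).as_matrix()
    s=R0.T@(np.asarray(p)-o["ee_pos"])*1000; v=Rn.from_matrix(R0.T@R).as_rotvec(degrees=True)
    print("t",round(o["time"],2),"row",s.round(1),v.round(2),"|s|",np.linalg.norm(s).round(1),"q",o["q"].round(2))
def press(a,b,c,P=(0.5498,0.10195,66.03)):
    w=np.radians(P[2]); return np.array([P[0]+a*np.cos(w)-b*np.sin(w),P[1]+a*np.sin(w)+b*np.cos(w),c])
E
python3 - <<'E'
from h import *
delta(press(-.05,0,.25),Rt(66.03-180)); print(press(-.05,0,.25))
E
```

```text
t 1.1 row [ -11.2  506.8 -386.6] [137.91  -0.     0.  ] |s| 637.5 q [-1.37  0.38  1.3   0.    1.46 -0.22]
[0.52948709 0.05626209 0.25      ]
```

>>> servo_tool:
  moves:
    - [-10,300,-230,53,0,0]
    - [-10,300,-230,53,0,0]
    - [-10,300,-230,53,0,0]
    - [-10,300,-230,53,0,0]
    - [-10,300,-230,53,0,0]
  hand: -1

```text
time: 1.72
ee_pos: [0.3636, -0.2465, 0.2467]
ee_rot: [1.332, 1.57, -0.697]
contact_force: [1.2, -0.0, 0.2]
opening: 1.001
```

```bash
python3 - <<'E'
from h import *
delta(press(-.05,0,.25),Rt(66.03-180))
E
```

```text
t 1.73 row [  -3.3   14.9 -344.9] [ 8.772e+01 -2.000e-02 -3.000e-02] |s| 345.3 q [-0.87  0.18  1.57  0.    1.4   1.16]
```

```bash
python3 - <<'E'
from h import *
R=Rn.from_euler("xyz",ctrl.observe()["ee_rot"]).as_matrix()
delta([.53,.11,.28],R);print(R.round(2))
E
```

```text
t 1.73 row [ -33.3   -8.4 -393.4] [0. 0. 0.] |s| 394.9 q [-0.87  0.18  1.57  0.    1.4   1.16]
[[ 0.    0.9  -0.44]
 [-0.   -0.44 -0.9 ]
 [-1.    0.    0.  ]]
```

>>> servo_tool:
  moves:
    - [-33,-8,-394,-45,0,0]
    - [-33,-8,-394,-45,0,0]
    - [-33,-8,-394,-45,0,0]
    - [-33,-8,-394,-45,0,0]
    - [-33,-8,-394,-45,0,0]

```text
time: 2.35
ee_pos: [0.494, 0.0366, 0.273]
ee_rot: [0.882, 1.57, -0.353]
contact_force: [1.3, -1.1, 0.3]
opening: 1.001
```

>>> servo_tool:
  moves:
    - [0,-65,-65,0,0,0]
    - [0,-65,-65,0,0,0]

```text
time: 2.6
ee_pos: [0.409, 0.0763, 0.2723]
ee_rot: [-2.124, 1.57, 2.923]
contact_force: [-0.2, 0.0, 0.5]
opening: 0.997
```

```bash
python3 - <<'E'
from h import *
R=Rn.from_euler("xyz",ctrl.observe()["ee_rot"]).as_matrix()
delta([.53,.10,.28],R);print(R.round(2),ctrl.observe()["ee_pos"],ctrl.observe()["qvel"])
im=ctrl.snapshot("wrist");cv2.imwrite("pics/w1.png",im[:,:,::-1])
E
```

```text
t 2.6 row [ -7.9 122.1  17.4] [0. 0. 0.] |s| 123.6 q [-0.1   0.12  1.57  0.    1.46  1.13]
[[-0.    0.94  0.33]
 [ 0.    0.33 -0.94]
 [-1.   -0.   -0.  ]] [0.4089513  0.07628279 0.27225248] [ 0.16288727 -0.35053876  0.40551895 -0.00248805 -0.0822738   0.18010667]
```

View pics/w1.png

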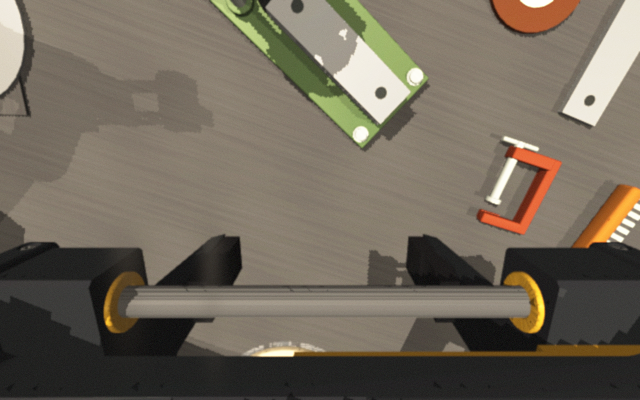

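The pack's near end shows at (380,92) and the base corners at (362,147) and (427,78). The view has to move about 130 mm further out, along tool +y.

>>> servo_tool:
  moves:
    - [0,125,0,0,0,0]
    - [0,125,0,0,0,0]
    - [0,125,0,0,0,0]
    - [0,125,0,0,0,0]

```text
time: 3.15
ee_pos: [0.5287, 0.1154, 0.2723]
ee_rot: [-1.807, 1.57, -3.045]
contact_force: [-0.5, -0.4, 0.4]
opening: 1.002
```

```bash
python3 - <<'E'
from h import *
import pickle
cm=ctrl.camera_model("wrist");im=ctrl.snapshot("wrist");cv2.imwrite("pics/w2.png",im[:,:,::-1])
pickle.dump(cm,open("w2.pkl","wb"));o=ctrl.observe();print(o["ee_pos"],o["qvel"].round(3))
E
```

```text
[0.5283305  0.11523064 0.27276361] [-0.003 -0.019  0.01   0.001 -0.     0.   ]
```

View pics/w2.png

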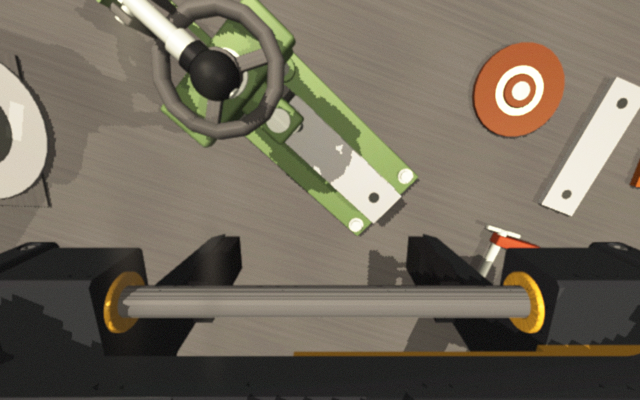

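The wrist view shows the pack from (300,120) to (385,210), the ball at (216,75) and the plate at (593,145). I'll enlarge it for corner picking.

```bash
python3 - <<'E'
import cv2
im=cv2.imread("pics/w2.png")
cv2.imwrite("pics/w2a.png",cv2.resize(im[85:240,255:425],None,fx=4.5,fy=4.5,interpolation=cv2.INTER_CUBIC)[:600])
cv2.imwrite("pics/w2b.png",cv2.resize(im[0:150,90:300],None,fx=3.8,fy=3.8,interpolation=cv2.INTER_CUBIC))
cv2.imwrite("pics/w2c.png",cv2.resize(im[65:225,520:640],None,fx=3.7,fy=3.7,interpolation=cv2.INTER_CUBIC))
E
```

```text
(no output)
```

View pics/w2a.png

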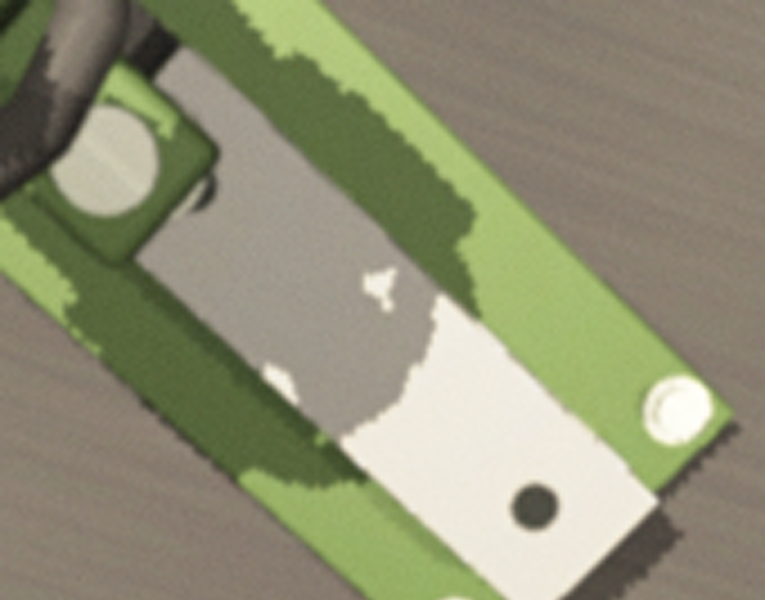

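View pics/w2b.png

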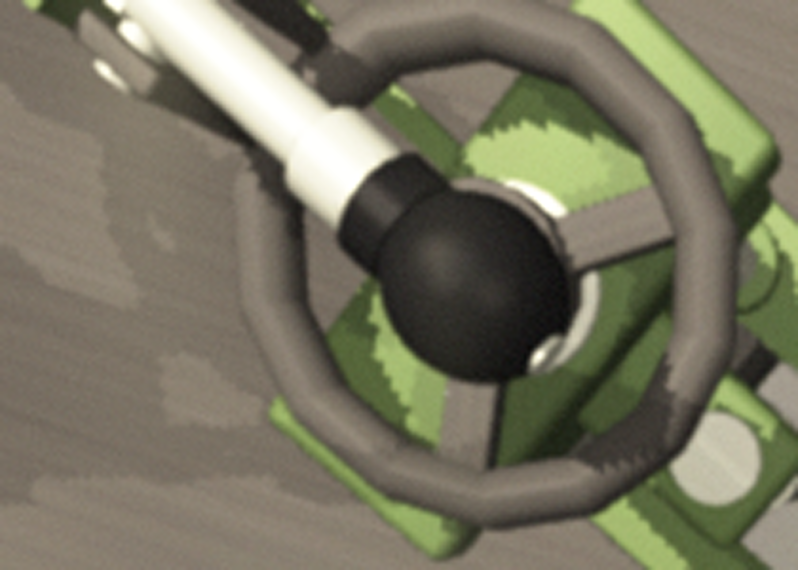

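View pics/w2c.png

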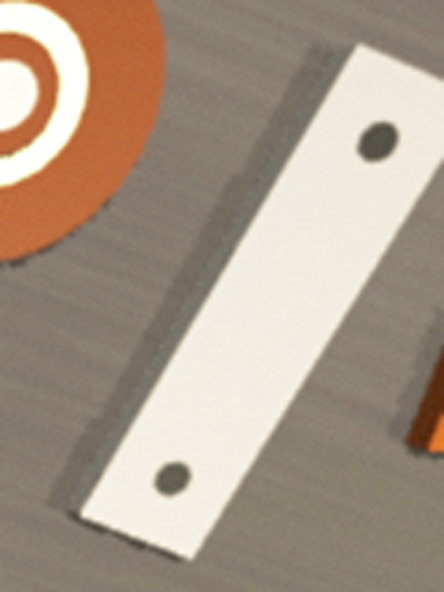

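```bash
python3 - <<'E'
import cv2
im=cv2.imread("pics/w2.png")
cv2.imwrite("pics/w2d.png",cv2.resize(im[160:245,335:430],None,fx=7,fy=7,interpolation=cv2.INTER_CUBIC))
E
```

```text
(no output)
```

View pics/w2d.png

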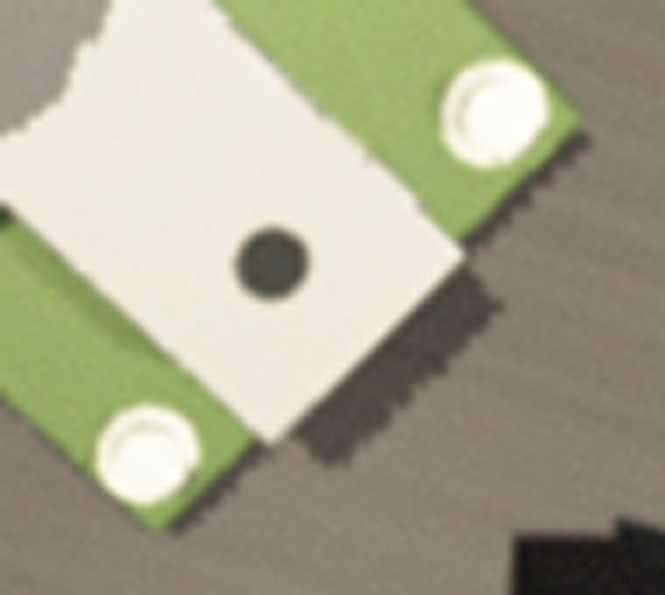

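```bash
cat > fit.py <<'E'
from h import *
import pickle
from scipy.optimize import least_squares
T=ctrl.camera_model("top");S=ctrl.camera_model("scene");W=pickle.load(open("w2.pkl","rb"))
def tp(x,y): return (x/4.9-.4+160,y/4.9-.4+120)
def sp(x,y): return (x/5-.4+290,y/5-.4+80)
def model(p,full=False):
    x,y,yaw,h,xb=p[:5]
    R=np.array([[np.cos(yaw),-np.sin(yaw),0],[np.sin(yaw),np.cos(yaw),0],[0,0,1]])
    f=lambda a,b,c:R@np.array([a,b,c])+np.array([x,y,0])
    r=[]
    for cm,w,l in ((T,.6,[(xb,-.06,.015,tp(655,383)),(xb,.06,.015,tp(585,553)),(xb+.295,.06,.015,tp(155,357)),(xb+.295,-.06,.015,tp(238,182)),
              (-.09,-.025,h,tp(618,420)),(-.09,.025,h,tp(583,492)),(.125,0,.19,tp(220,280))]),
             (S,.5,[(xb,.06,.015,sp(65,428)),(xb,-.06,.015,sp(165,540)),(xb+.295,-.06,.015,sp(490,325)),
                 (-.09,.025,h,sp(105,412)),(-.09,-.025,h,sp(150,458))]),
             (W,1,[(xb,-.06,.015,(417.9,176.3)),(xb,.06,.015,(357.2,235.3)),(-.09,-.025,h,(400.7,196.3)),(-.09,.025,h,(372.9,222.9)),
               (.125,0,.190,(217.8,69.4)),(.115,0,.216,(215.3,74.5)),(.06,-.016,.151,(302.4,117.9)),(.06,.016,.151,(280.2,142.8))])):
        for a,b,c,px in l: r.append((proj(cm,f(a,b,c))-px)*w)
    for b,px in ((-.025,(351.9,149.4)),(.025,(284.7,142.8))):
        a=proj(W,f(-.09,b,h));c=proj(W,f(.09,b,h));u=(c-a)/np.linalg.norm(c-a);d=np.array(px)-a
        e=u[0]*d[1]-u[1]*d[0];r.append(np.array([e,0]))
    return np.array(r)
s=least_squares(lambda p:model(p).ravel(),[.55,.10,1.15,.055,-.10],loss="soft_l1")
print(s.x,np.degrees(s.x[2]));print(model(s.x).round(1).tolist())
def at(px): return at_z(W,px,.01)[:2]
def cp(x,y): return (x/3.7-.4+520,y/3.7-.4+65)
h1,h2=at(cp(378,141)),at(cp(172,478)); print("holes",h1,h2,(h1+h2)/2,np.degrees(np.arctan2(*(h1-h2)[::-1])),np.linalg.norm(h1-h2))
c1,c2=at(cp(80,517)),at(cp(192,560)); c3=at(cp(358,42)); print("corners",c1,c2,c3, (c2+c3)/2)
E
python3 fit.py
```

```text
[ 0.54891321  0.10553054  1.15083515  0.05142076 -0.10063309] 65.93799690121911
[[-0.1, -0.1], [-1.5, 0.4], [-1.1, 0.5], [-0.8, 1.0], [-0.9, 0.1], [-0.9, 0.4], [-0.1, -0.2], [-0.4, -0.4], [0.6, -0.5], [0.7, 0.2], [-0.1, 0.2], [0.1, 0.2], [0.6, 0.2], [-0.4, 0.7], [0.4, -0.3], [0.0, 0.3], [-0.7, -0.1], [0.2, 0.0], [1.3, -0.5], [-0.7, 2.0], [-0.7, 0.0], [-0.7, 0.0]]
holes [ 0.73801899 -0.22314245] [ 0.60753159 -0.2195496 ] [ 0.67277529 -0.22134603] -1.577189457824806 0.13053685355053551
corners [ 0.58243827 -0.19428831] [ 0.58130798 -0.24438241] [ 0.76355991 -0.19791745] [ 0.67243395 -0.22114993]
```

```bash
sed -i 's/P=(0.5498,0.10195,66.03)/P=(0.549,0.105,65.95)/' h.py; python3 - <<'E'
from h import *
delta([.6728,-.2213,.12],Rt(178.4))
E
```

```text
t 3.2 row [152.8  26.8 365.2] [-1.5935e+02 -1.0000e-02  0.0000e+00] |s| 396.8 q [-0.    0.34  1.26 -0.    1.54  1.23]
```

>>> servo_tool:
  moves:
    - [0,10,62,-10.6,0,0]
    - [0,20,122,-21.2,0,0]
    - [30,26,180,-31.8,0,0]
    - [60,26,235,-42.4,0,0]
    - [90,27,290,-53,0,0]

```text
time: 3.82
ee_pos: [0.6474, -0.1482, 0.185]
ee_rot: [-0.067, 1.569, -0.375]
contact_force: [0.7, 0.5, 0.4]
opening: 1.003
```

```bash
python3 - <<'E'
from h import *
delta([.6728,-.2213,.12],Rt(178.4))
E
```

```text
t 3.83 row [ 65.  -62.   46.3] [-1.0603e+02  5.0000e-02  8.0000e-02] |s| 101.1 q [-0.4   0.62  1.03  0.    1.49 -0.1 ]
```

>>> servo_tool:
  moves:
    - [10,-12,9,-10.6,0,0]
    - [20,-24,18,-21.2,0,0]
    - [30,-36,27,-31.8,0,0]
    - [40,-48,36,-42.4,0,0]
    - [50,-62,46,-53,0,0]

```text
time: 4.45
ee_pos: [0.6719, -0.22, 0.1356]
ee_rot: [-1.116, 1.57, -0.498]
contact_force: [0.6, -0.3, -1.0]
opening: 0.998
```

>>> servo_tool:
  moves:
    - [0,0,0,-10.6,0,0]
    - [0,0,0,-21.2,0,0]
    - [0,0,0,-31.8,0,0]
    - [0,0,0,-42.4,0,0]
    - [0,0,0,-53,0,0]

```text
time: 5.08
ee_pos: [0.6717, -0.2196, 0.1359]
ee_rot: [-2.074, 1.57, -0.531]
contact_force: [-0.4, -0.5, -0.0]
opening: 1.004
```

```bash
python3 - <<'E'
from h import *
cm=ctrl.camera_model("wrist");im=ctrl.snapshot("wrist");cv2.imwrite("pics/w3.png",im[:,:,::-1])
delta([.6728,-.2213,.12],Rt(178.4))
for r in ctrl.outline_of("wrist","plate"): 
    m=r["pixels"].astype(np.uint8); cs,_=cv2.findContours(m,0,1);c=max(cs,key=cv2.contourArea).reshape(-1,2)
    print(r["conf"],cv2.minAreaRect(np.array([at_z(cm,p,.01)[:2] for p in c],np.float32)))
E
```

```text
t 5.12 row [15.9 -1.1 -1.7] [ 0.4  -0.03  0.05] |s| 16.0 q [-0.48  0.73  0.95 -0.    1.45 -2.03]
0.86 ((0.6732513904571533, -0.22019901871681213), (0.051605530083179474, 0.18179365992546082), 88.21575927734375)
0.73 ((0.5104776620864868, -0.45983240008354187), (0.023764390498399734, 0.0636453628540039), 25.54092788696289)
0.71 ((0.6921648383140564, -0.38587820529937744), (0.052102237939834595, 0.1843295842409134), 12.263324737548828)
```

View pics/w3.png

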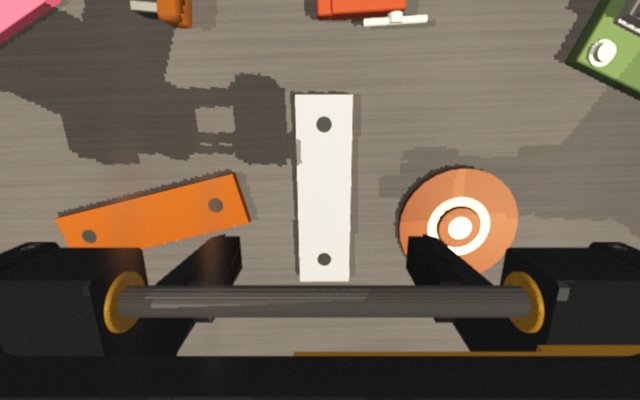

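Clear view of the steel plate at (324,188), between the fingers and clear of the disc (400,225) and the brown plate (235,172). I'll narrow the jaws and go down.

>>> servo_tool:
  moves:
    - [50,-1.3,-1,0.3,0,0]
    - [90,-1.3,-1,0.3,0,0]
    - [115,-1.3,-1,0.3,0,0]
    - [115,-1.3,-1,0.3,0,0]
  hand: -0.55

```text
time: 5.68
ee_pos: [0.6726, -0.2201, 0.0185]
ee_rot: [1.133, 1.567, 2.661]
contact_force: [0.1, -0.0, 0.0]
opening: 0.778
```

```bash
python3 - <<'E'
from h import *
delta([.673,-.2205,.003],Rt(178.3))
E
```

```text
t 5.67 row [15.4 -0.5 -0.4] [-0.75  0.08 -0.17] |s| 15.5 q [-0.48  0.85  1.07 -0.    1.23 -2.01]
```

>>> servo_tool:
  moves:
    - [8,-0.5,-0.4,-0.7,0,0]
    - [13,-0.5,-0.4,-0.7,0,0]
    - [15.5,-0.5,-0.4,-0.7,0,0]
    - [15.5,-0.5,-0.4,-0.7,0,0]

```text
time: 6.18
ee_pos: [0.6743, -0.2207, 0.0042]
ee_rot: [-1.769, 1.571, -0.225]
contact_force: [-0.1, -0.4, -0.9]
opening: 0.772
```

>>> servo_tool:
  moves:
    - [0,0,0,0,0,0]
    - [0,0,0,0,0,0]
    - [0,0,0,0,0,0]
    - [0,0,0,0,0,0]
  hand: 1

```text
time: 6.68
ee_pos: [0.6743, -0.2204, 0.0043]
ee_rot: [-0.279, 1.57, 1.265]
contact_force: [0.1, 2.2, 1.5]
opening: 0.561
```

```bash
python3 - <<'E'
from h import *
o=ctrl.observe();print(o["ee_pos"],o["opening"],o["opening"]*88,o["contact_force"],o["torque"])
delta([.673,-.2205,.003],Rt(178.3))
E
```

```text
[ 0.67431576 -0.22042531  0.00432706] 0.5609723765379402 49.36556913533874 [0.12516599 2.20406124 1.47288641] [ 0.52573661 -0.12567909 -0.00446573]
t 6.67 row [ 1.3  1.3 -0.1] [0.17 0.02 0.01] |s| 1.9 q [-0.48  0.87  1.07  0.    1.2  -2.03]
```

>>> servo_tool:
  moves:
    - [-5,0,0,0,0,0]
    - [-20,0,0,0,0,0]
    - [-50,0,0,0,0,0]
    - [-90,0,0,0,0,0]
    - [-120,0,0,0,0,0]

```text
time: 7.3
ee_pos: [0.6743, -0.221, 0.1266]
ee_rot: [-2.171, 1.569, -0.627]
contact_force: [0.5, 0.2, -7.3]
opening: 0.559
```

```bash
python3 - <<'E'
from h import *
o=ctrl.observe();print(o["ee_pos"],o["opening"]*88,o["contact_force"],o["torque"])
delta(press(-.05,0,.13),Rt(65.95-180))
print(press(-.05,0,.13))
im=ctrl.snapshot("scene");cv2.imwrite("pics/s4.png",cv2.resize(im[100:300,200:440,::-1],None,fx=3,fy=3))
im=ctrl.snapshot("wrist");cv2.imwrite("pics/w4.png",im[:,:,::-1])
E
```

```text
[ 0.67430262 -0.22096429  0.12656436] 49.179980699200954 [ 0.47316771  0.16809053 -7.29333445] [ 0.00389237 -0.22351514 -0.05487264]
t 7.3 row [ -3.9 153.2 276.3] [-6.75e+01 -9.00e-02  4.00e-02] |s| 315.9 q [-0.48  0.75  0.95 -0.    1.44 -2.03]
[0.52862331 0.05934049 0.13      ]
```

View pics/s4.png

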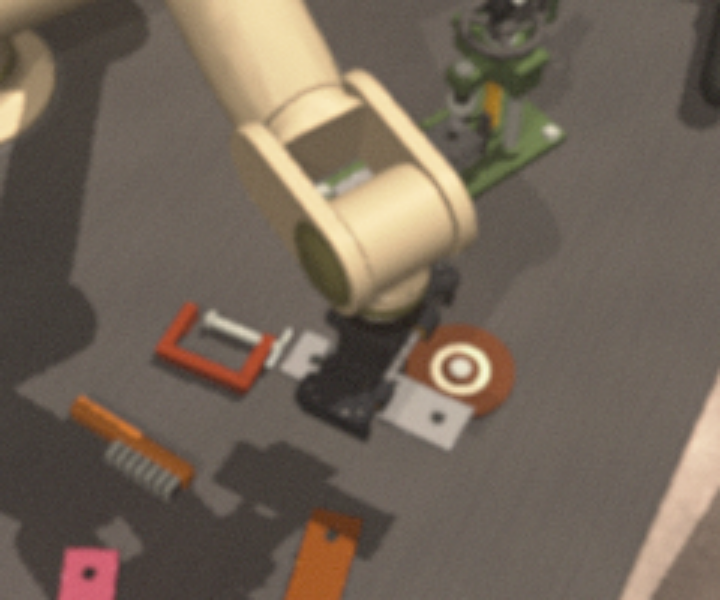

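View pics/w4.png

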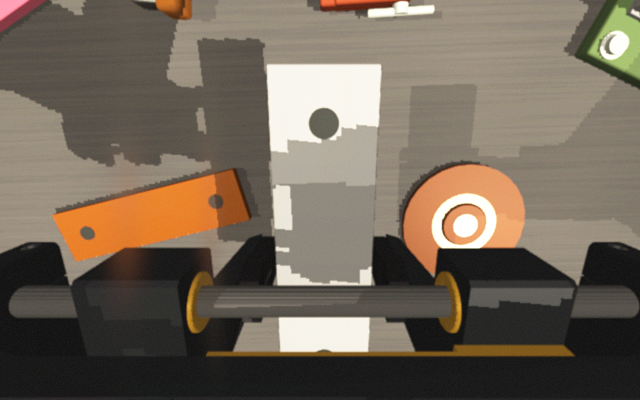

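The plate hangs level between the fingers, its near end edge at row 65 (columns 267-381) and its hole at (323,123). I'll compute its offset in the tool frame, and carry it to the press lengthways.

```bash
cat >> h.py <<'E'
def intool(px,xt):
    cm=ctrl.camera_model("wrist");o=ctrl.observe();R=Rn.from_euler("xyz",o["ee_rot"]).as_matrix()
    c,d=ray(cm,px);c=R.T@(c-o["ee_pos"]);d=R.T@d;return (c+d*(xt-c[0])/d[0])*1000
E
python3 - <<'E'
from h import *
im=cv2.imread("pics/w4.png")
cv2.imwrite("pics/w4a.png",cv2.resize(im[50:150,250:400],None,fx=5,fy=5,interpolation=cv2.INTER_CUBIC))
for p in [(267,65),(381,65),(323,123),(275,235),(375,235)]: print(p,intool(p,-.0057).round(1))
E
```

```text
(267, 65) [ -5.7  91.4 -25.1]
(381, 65) [-5.7 91.4 24.6]
(323, 123) [-5.7 66.9 -0.7]
(275, 235) [ -5.7  12.  -25.1]
(375, 235) [-5.7 12.  25.6]
```

View pics/w4a.png

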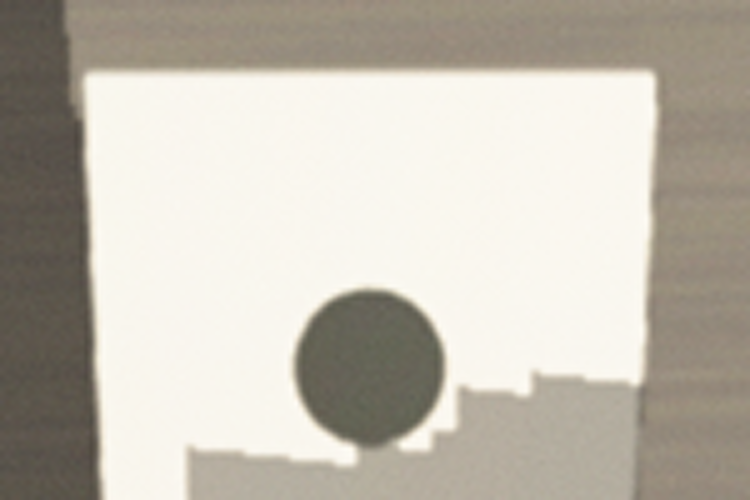

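```bash
python3 - <<'E'
from h import *
delta(press(-.14,0,.10),Rt(65.95-180))
E
```

```text
t 7.4 row [ 26.7 189.  193.7] [-67.49  -0.41   0.22] |s| 272.0 q [-0.48  0.74  0.95 -0.    1.44 -2.03]
```

>>> servo_tool:
  moves:
    - [0,15,15,-6,0,0]
    - [0,45,45,-15,0,0]
    - [0,75,77,-24,0,0]
    - [0,105,108,-33,0,0]
    - [0,135,138,-42,0,0]

```text
time: 8.02
ee_pos: [0.5413, -0.078, 0.1231]
ee_rot: [0.521, 1.569, 2.803]
contact_force: [0.6, 0.2, -6.7]
opening: 0.561
```

```bash
python3 - <<'E'
from h import *
delta(press(-.14,0,.10),Rt(65.95-180))
E
```

```text
t 8.03 row [23.2  1.4 74. ] [-25.2    0.1   -0.03] |s| 77.5 q [-0.36  0.49  1.48 -0.    1.17 -2.64]
```

```bash
python3 - <<'E'
from h import *
delta(press(-.045,0,.10),Rt(65.95-180))
E
```

```text
t 8.03 row [ 23.2 -84.6 114.4] [-25.2    0.1   -0.03] |s| 144.2 q [-0.36  0.49  1.48 -0.    1.17 -2.64]
```

>>> servo_tool:
  moves:
    - [0,-17,23,0,0,0]
    - [0,-34,46,-5,0,0]
    - [0,-51,69,-10,0,0]
    - [5,-68,92,-15,0,0]
    - [10,-80,110,-20,0,0]

```text
time: 8.65
ee_pos: [0.5317, 0.0576, 0.1131]
ee_rot: [0.426, 1.569, 3.056]
contact_force: [-0.6, 0.5, -6.9]
opening: 0.556
```

```bash
python3 - <<'E'
from h import *
delta(press(-.04,0,.082),Rt(65.95-180))
im=ctrl.snapshot("wrist");cv2.imwrite("pics/w5.png",im[:,:,::-1])
im=ctrl.snapshot("scene");cv2.imwrite("pics/s5.png",cv2.resize(im[60:220,260:440,::-1],None,fx=4,fy=3.7))
E
```

```text
t 8.65 row [ 31.1 -10.    4.4] [-5.29  0.08 -0.03] |s| 33.0 q [-0.11  0.48  1.53 -0.    1.13 -2.74]
```

View pics/s5.png

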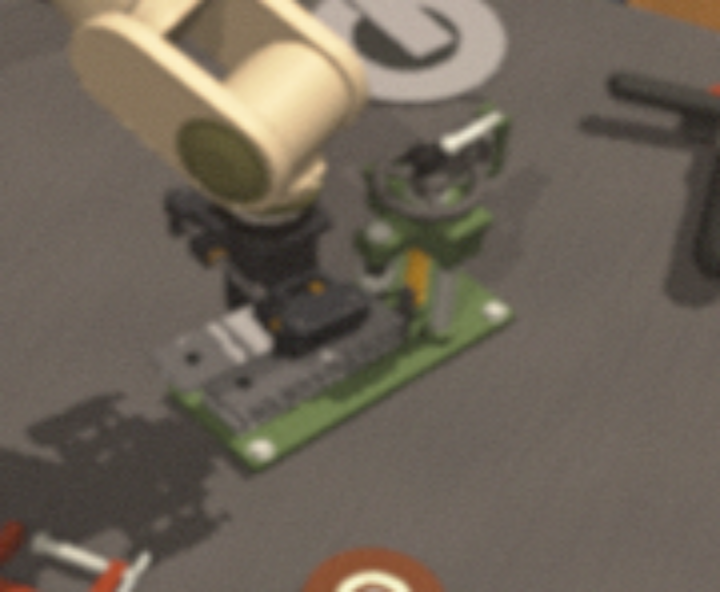

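View pics/w5.png

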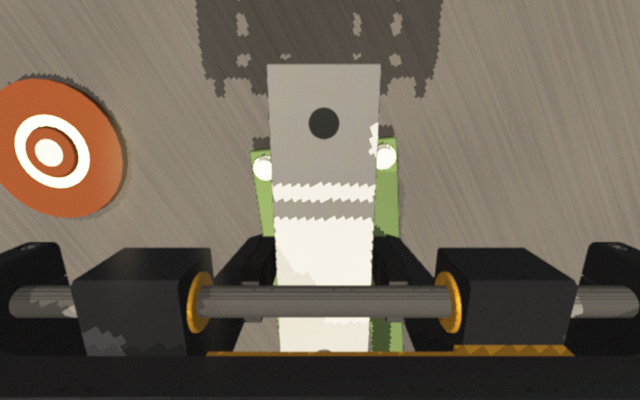

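The plate is held above the near part of the pack, with its end at row 65 and the base corners at (262,155) and (390,145). Next I finish the yaw and lower to entry height, with the plate's underside at 74 mm.

>>> servo_tool:
  moves:
    - [8,-3,1,-2,0,0]
    - [18,-6,2,-4,0,0]
    - [28,-10,4.4,-5.3,0,0]
    - [34,-10,4.4,-5.3,0,0]
    - [34,-10,4.4,-5.3,0,0]

```text
time: 9.38
ee_pos: [0.5334, 0.0672, 0.0796]
ee_rot: [0.401, 1.57, 3.12]
contact_force: [-1.4, 0.8, -7.4]
opening: 0.562
```

```bash
python3 - <<'E'
from h import *
delta(press(.0015,0,.0783),Rt(65.95-180)); o=ctrl.observe();print(o["ee_pos"],o["contact_force"])
cm=ctrl.camera_model("wrist")
im=ctrl.snapshot("wrist");cv2.imwrite("pics/w6.png",im[:,:,::-1])
E
```

```text
t 9.38 row [  1.3 -42.4   1.3] [-0.21  0.05 -0.02] |s| 42.4 q [-0.09  0.53  1.56 -0.    1.05 -2.81]
[0.5333975  0.0672128  0.07961413] [-1.37808201  0.79131453 -7.35287862]
```

View pics/w6.png

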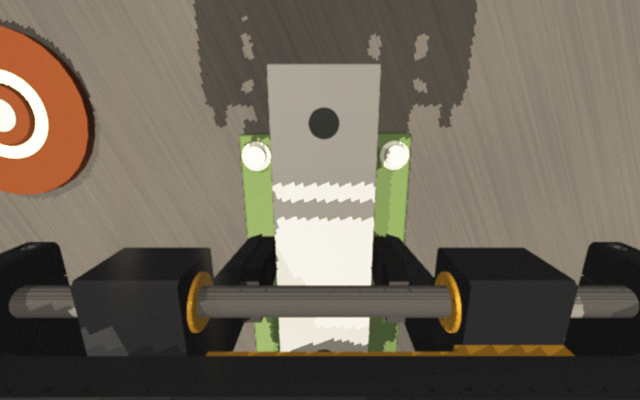

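```bash
python3 - <<'E'
from h import *
im=cv2.imread("pics/w6.png")
cv2.imwrite("pics/w6a.png",cv2.resize(im[110:210,230:430],None,fx=4,fy=4,interpolation=cv2.INTER_CUBIC))
E
```

```text
(no output)
```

View pics/w6a.png

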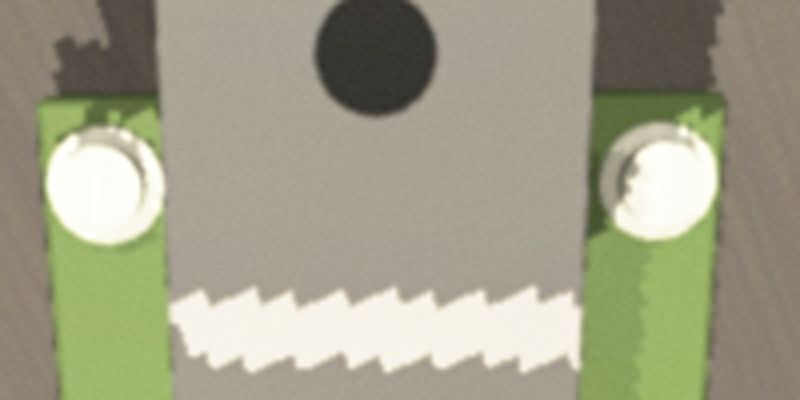

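```bash
python3 - <<'E'
from h import *
a=intool((239.6,135.1),.0646);b=intool((410.4,133.6),.0646);print(a,b,(a+b)/2,np.degrees(np.arctan2(b[1]-a[1],b[2]-a[2])))
e1=intool((267,63.8),-.0057);e2=intool((381,63.8),-.0057);print(e1,e2)
p=intool((323,123),-.0057);print(p)
E
```

```text
[ 64.6         57.9676444  -57.83846335] [64.6        58.95469847 60.3814961 ] [64.6        58.46117143  1.27151638] 0.478368617676676
[ -5.7         91.93505381 -24.34844014] [-5.7        91.92632295 25.35050395]
[-5.70000000e+00  6.69618138e+01  4.52037162e-02]
```

>>> servo_tool:
  moves:
    - [1,-10,1.2,-0.35,0,0]
    - [1,-22,1.2,-0.35,0,0]
    - [1,-34,1.2,-0.35,0,0]
    - [1,-42.7,1.2,-0.35,0,0]
    - [1,-42.7,1.2,-0.35,0,0]

```text
time: 10.05
ee_pos: [0.5502, 0.1075, 0.0791]
ee_rot: [-2.863, 1.571, -0.137]
contact_force: [0.1, -0.8, -6.8]
opening: 0.56
```

```bash
python3 - <<'E'
from h import *
delta(press(.0015,0,.0783),Rt(65.95-180)); o=ctrl.observe();print(o["ee_pos"],o["contact_force"],o["torque"])
cm=ctrl.camera_model("wrist")
im=ctrl.snapshot("wrist");cv2.imwrite("pics/w7.png",im[:,:,::-1])
im=ctrl.snapshot("scene");cv2.imwrite("pics/s7.png",cv2.resize(im[80:200,290:410,::-1],None,fx=5,fy=5,interpolation=cv2.INTER_CUBIC))
E
```

```text
t 10.05 row [0.8 1.2 0.1] [ 0.23 -0.01  0.  ] |s| 1.5 q [-0.02  0.56  1.5  -0.    1.08 -2.74]
[0.55017403 0.10745962 0.07908317] [ 0.06493514 -0.76892841 -6.83930147] [ 0.09381399 -0.05426458 -0.00071087]
```

View pics/w7.png

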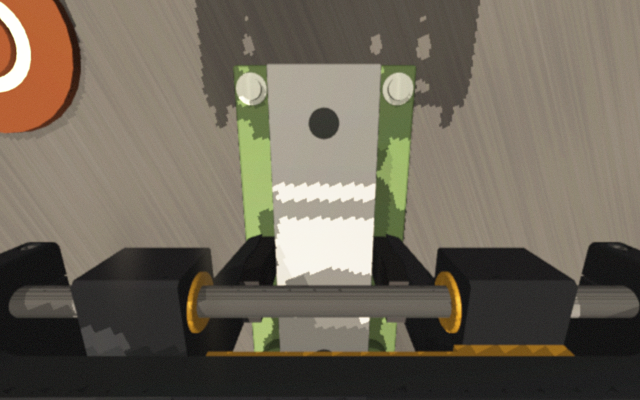

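View pics/s7.png

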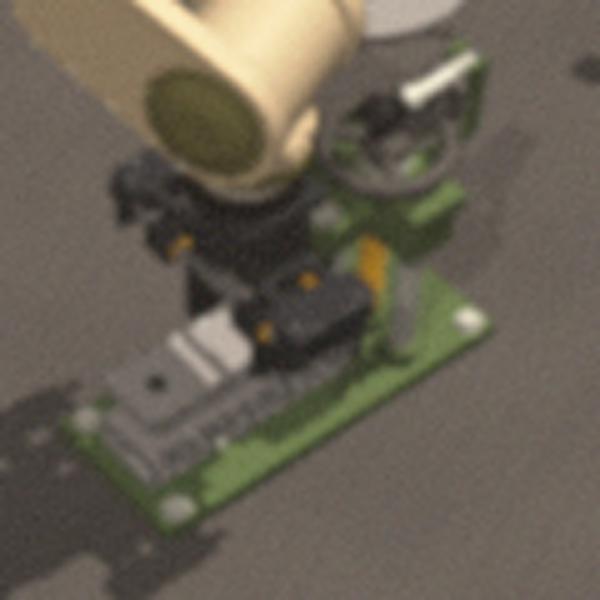

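>>> servo_tool:
  moves:
    - [1.5,0,0,0,0,0]
    - [3,0,0,0,0,0]
    - [4.5,0,0,0,0,0]
    - [6,0,0,0,0,0]
    - [6,0,0,0,0,0]

```text
time: 10.78
ee_pos: [0.55, 0.1067, 0.073]
ee_rot: [0.35, 1.57, 3.075]
contact_force: [-0.3, 0.0, -7.0]
opening: 0.563
```

>>> servo_tool:
  moves:
    - [1,0,0,0,0,0]
    - [2,0,0,0,0,0]
    - [3,0,0,0,0,0]
    - [4,0,0,0,0,0]
    - [5,0,0,0,0,0]

```text
time: 11.4
ee_pos: [0.55, 0.1068, 0.0681]
ee_rot: [-0.044, 1.571, 2.681]
contact_force: [-0.0, 0.4, -6.9]
opening: 0.556
```

```bash
python3 - <<'E'
from h import *
delta(press(.0015,0,.0683),Rt(65.95-180)); o=ctrl.observe();print(o["ee_pos"],o["contact_force"],o["torque"])
im=ctrl.snapshot("wrist");cv2.imwrite("pics/w8.png",cv2.resize(im[40:240,220:430,::-1],None,fx=3,fy=3,interpolation=cv2.INTER_CUBIC))
E
```

```text
t 11.4 row [-0.2  0.5  0.2] [0.17 0.   0.  ] |s| 0.6 q [-0.02  0.58  1.51  0.    1.06 -2.74]
[0.55000948 0.10676886 0.06806273] [-0.02329823  0.42682206 -6.92597153] [ 0.11984731 -0.04179489 -0.03491717]
```

View pics/w8.png

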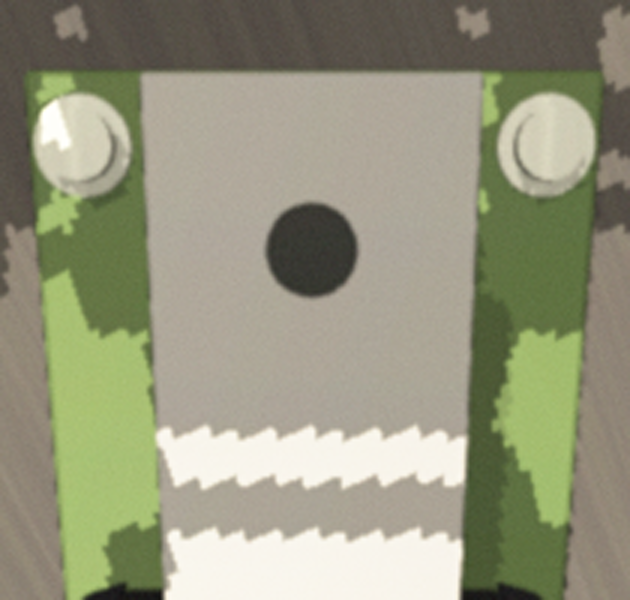

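```bash
python3 - <<'E'
from h import *
print(intool((228.7,64),.0531),intool((420.7,63.7),.0531),intool((266.4,63.8),-.0057),intool((380.7,63.8),-.0057))
E
```

```text
[ 53.1        101.41061425 -58.22886404] [ 53.1        101.56117     60.21706641] [ -5.7         91.9114356  -24.62991732] [-5.7       91.9030908 25.201676 ]
```

>>> servo_tool:
  moves:
    - [1,0,0,0,0,0]
    - [2,0,0,0,0,0]
    - [3,0,0,0,0,0]
    - [4,0,0,0,0,0]
    - [5,0,0,0,0,0]

```text
time: 12.08
ee_pos: [0.55, 0.1068, 0.0631]
ee_rot: [0.702, 1.571, -2.856]
contact_force: [0.1, 0.1, -6.9]
opening: 0.565
```

>>> servo_tool:
  moves:
    - [0.7,-0.3,0.3,0,0,0]
    - [1.4,-0.5,0.6,0,0,0]
    - [2.1,-0.5,0.6,0,0,0]
    - [2.8,-0.5,0.6,0,0,0]
    - [3.5,-0.5,0.6,0,0,0]

```text
time: 12.7
ee_pos: [0.5497, 0.1074, 0.0596]
ee_rot: [-0.068, 1.571, 2.656]
contact_force: [-0.1, 0.0, -6.7]
opening: 0.558
```

>>> servo_tool:
  moves:
    - [0.5,0,0,0,0,0]
    - [1,0,0,0,0,0]
    - [1.5,0,0,0,0,0]
    - [2,0,0,0,0,0]

```text
time: 13.2
ee_pos: [0.5497, 0.1074, 0.0576]
ee_rot: [-2.117, 1.571, 0.607]
contact_force: [-0.1, -0.1, -7.0]
opening: 0.559
```

>>> servo_tool:
  moves:
    - [0.6,0,0,0,0,0]
    - [1.2,0,0,0,0,0]
    - [1.8,0,0,0,0,0]
    - [2.4,0,0,0,0,0]

```text
time: 13.7
ee_pos: [0.5497, 0.1075, 0.0552]
ee_rot: [2.844, 1.571, -0.714]
contact_force: [-0.6, 0.6, -6.5]
opening: 0.56
```

>>> servo_tool:
  moves:
    - [0.6,0,0,0,0,0]
    - [1.2,0,0,0,0,0]
    - [1.8,0,0,0,0,0]
    - [2.4,0,0,0,0,0]

```text
time: 14.2
ee_pos: [0.5497, 0.1075, 0.0535]
ee_rot: [-2.811, 1.57, -0.086]
contact_force: [-4.3, 0.2, 5.6]
opening: 0.559
```

Contact felt: the force rose from -7 to +5.6 N at TCP z 53.5 mm, so the pack top is at about 49 mm. I'll ease off slightly and check alignment before letting go.

>>> servo_tool:
  moves:
    - [-0.5,0,0,0,0,0]
    - [-0.5,0,0,0,0,0]

```text
time: 14.45
ee_pos: [0.5497, 0.1075, 0.0535]
ee_rot: [-2.478, 1.571, 0.246]
contact_force: [-2.8, 0.3, -0.2]
opening: 0.563
```

```bash
python3 - <<'E'
from h import *
o=ctrl.observe();print(o["time"],o["ee_pos"],o["contact_force"],o["torque"])
im=ctrl.snapshot("wrist");cv2.imwrite("pics/w9.png",cv2.resize(im[40:240,220:430,::-1],None,fx=3,fy=3,interpolation=cv2.INTER_CUBIC))
im=ctrl.snapshot("scene");cv2.imwrite("pics/s9.png",cv2.resize(im[80:200,290:410,::-1],None,fx=5,fy=5,interpolation=cv2.INTER_CUBIC))
E
```

```text
14.45 [0.54968538 0.10749516 0.05352386] [-2.7590636   0.34225397 -0.16394136] [ 0.10465577  0.36240882 -0.0743525 ]
```

View pics/w9.png

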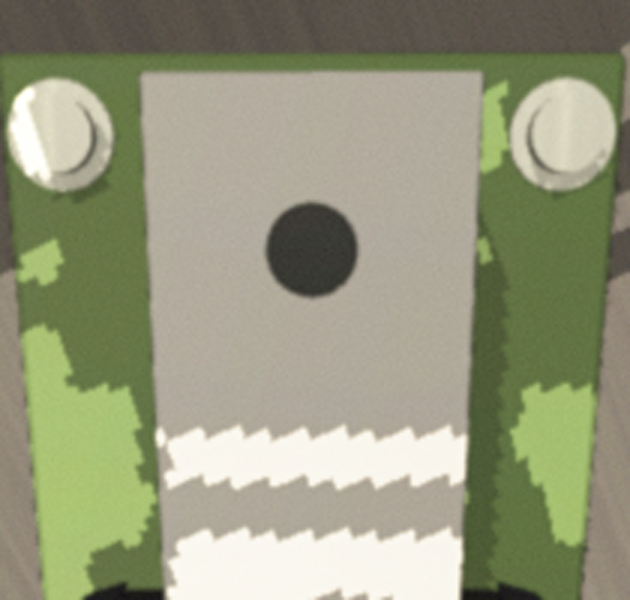

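View pics/s9.png

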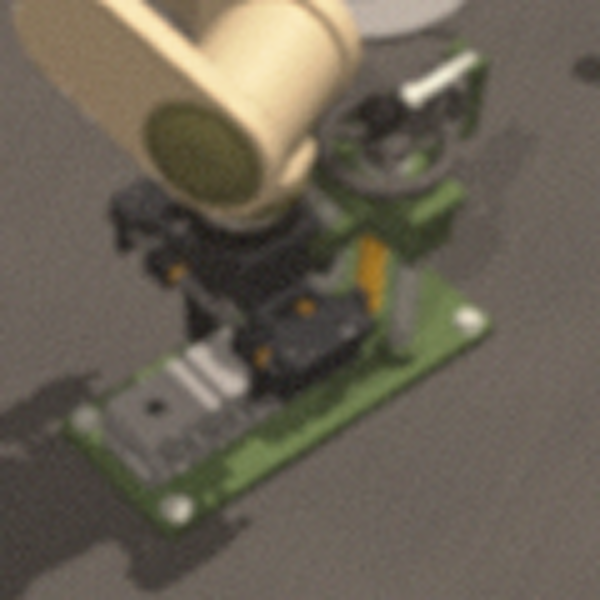

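```bash
python3 - <<'E'
from h import *
print(intool((219.6,58.1),.0385),intool((427.,58),.0385),intool((266.4,63.8),-.0057),intool((380.7,63.5),-.0057))
E
```

```text
[ 38.5        102.16467627 -58.84584341] [ 38.5        102.19698573  59.20907407] [ -5.7         91.94752046 -24.59892093] [-5.7        92.05926737 25.21817644]
```

The base edges and plate edges agree: centred to about 0.2 mm, end gap 10.2 mm against about 10.6 expected, no tilt. I'll release.

>>> servo_tool:
  moves:
    - [0,0,0,0,0,0]
    - [0,0,0,0,0,0]
    - [0,0,0,0,0,0]
  hand: -0.5

```text
time: 14.92
ee_pos: [0.5499, 0.1074, 0.0534]
ee_rot: [-2.72, 1.57, 0.005]
contact_force: [0.2, 0.7, 0.6]
opening: 0.75
```

>>> servo_tool:
  moves:
    - [-10,0,0,0,0,0]
    - [-30,5,0,0,0,0]
    - [-70,30,0,0,0,0]
    - [-110,60,0,0,0,0]
    - [-150,60,0,0,0,0]

```text
time: 15.55
ee_pos: [0.5248, 0.0513, 0.2055]
ee_rot: [3.118, 1.57, -0.442]
contact_force: [-1.0, 0.1, 0.1]
opening: 0.752
```

>>> servo_tool:
  moves:
    - [-30,20,0,5,0,0]
    - [-40,40,0,10,0,0]
    - [-40,40,0,12,0,0]

```text
time: 15.92
ee_pos: [0.5092, 0.0154, 0.2446]
ee_rot: [-2.714, 1.568, -0.201]
contact_force: [-0.4, 0.6, -0.6]
opening: 0.752
```

```bash
python3 - <<'E'
from h import *
import pickle
o=ctrl.observe();print(o["time"],o["ee_pos"],o["contact_force"],o["q"])
pickle.dump((ctrl.camera_model("wrist"),o),open("w10.pkl","wb"))
im=ctrl.snapshot("wrist");cv2.imwrite("pics/w10.png",im[:,:,::-1])
im=ctrl.snapshot("scene");cv2.imwrite("pics/s10.png",cv2.resize(im[80:200,290:410,::-1],None,fx=5,fy=5,interpolation=cv2.INTER_CUBIC))
E
```

```text
15.925 [0.50915172 0.01538283 0.24462676] [-0.44601449  0.63815701 -0.60462734] [-2.02565259e-01  3.03816652e-01  1.39786224e+00  3.53997334e-06
  1.43748091e+00 -2.71516857e+00]
```

View pics/w10.png

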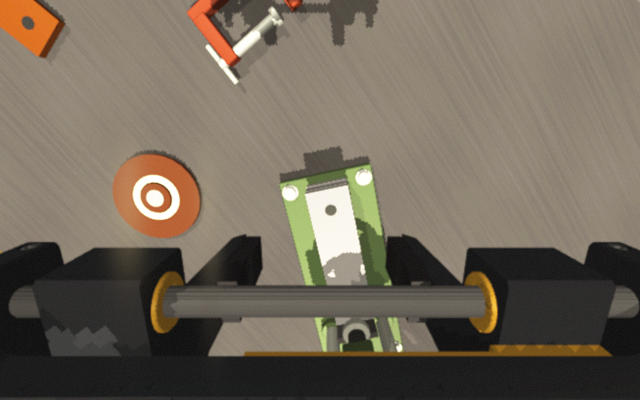

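View pics/s10.png

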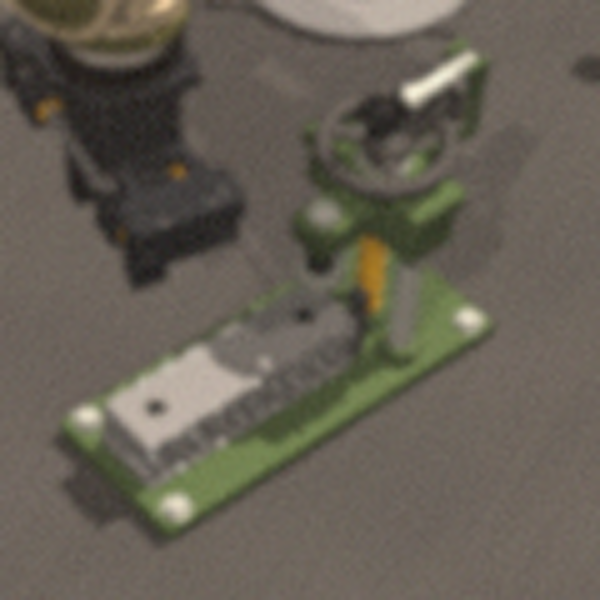

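```bash
python3 - <<'E'
import cv2
im=cv2.imread("pics/w10.png")
cv2.imwrite("pics/w10a.png",cv2.resize(im[150:285,270:400],None,fx=4.4,fy=4.4,interpolation=cv2.INTER_CUBIC))
E
```

```text
(no output)
```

View pics/w10a.png

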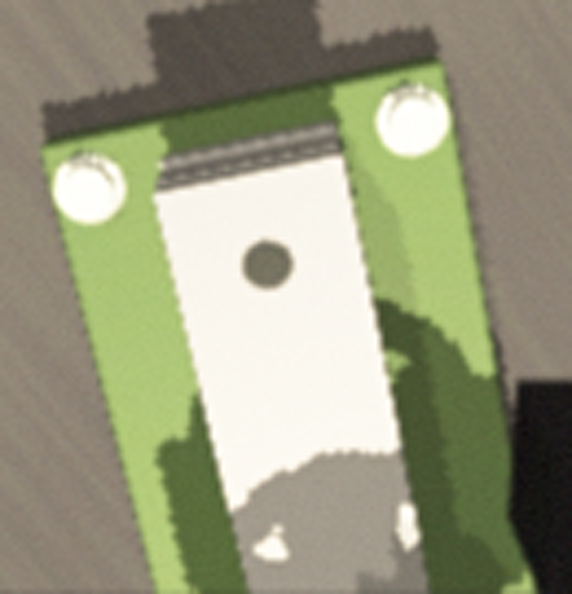

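The plate lies flush: the end faces line up at (270+250/4.4, ~185) and the edges are parallel. Now the handle: I'll go above the ball with the jaws along the press y axis.

```bash
python3 - <<'E'
from h import *
delta(press(.115,0,.28),Rt(65.95-180))
E
```

```text
t 16.02 row [ -36.7 -207.7   43.2] [-1.183e+01  1.000e-02  1.000e-02] |s| 215.4 q [-0.2   0.31  1.4   0.    1.44 -2.72]
```

>>> servo_tool:
  moves:
    - [-25,-40,8,0,0,0]
    - [-37,-90,18,-3,0,0]
    - [-37,-140,29,-6,0,0]
    - [-37,-190,40,-10,0,0]
    - [-37,-208,43,-11.8,0,0]

```text
time: 16.65
ee_pos: [0.5964, 0.2133, 0.2787]
ee_rot: [0.348, 1.569, 3.075]
contact_force: [0.5, -0.4, -1.0]
opening: 0.749
```

>>> servo_tool:
  moves:
    - [0,0,0,0,0,0]
    - [0,0,0,0,0,0]

```text
time: 16.9
ee_pos: [0.596, 0.2094, 0.2799]
ee_rot: [0.705, 1.57, -2.857]
contact_force: [0.6, 0.2, -0.8]
opening: 0.75
```

```bash
python3 - <<'E'
from h import *
delta(press(.115,0,.199),Rt(65.95-180))
ims=[]
for n in ("wrist","scene","top"):
    im=ctrl.snapshot(n);
    ims.append(im)
    for th in ("handle_ball","handle_pivot"):
        for r in ctrl.look_for(n,th)[:2]: print(n,th,r)
cv2.imwrite("pics/w11.png",ims[0][:,:,::-1])
cv2.imwrite("pics/s11.png",cv2.resize(ims[1][60:180,310:430,::-1],None,fx=5,fy=5,interpolation=cv2.INTER_CUBIC))
cv2.imwrite("pics/t11.png",cv2.resize(ims[2][120:240,160:300,::-1],None,fx=5,fy=5,interpolation=cv2.INTER_CUBIC))
E
```

```text
t 16.9 row [80.9 -0.5  0.3] [-0.05  0.04 -0.03] |s| 80.9 q [ 0.15  0.51  0.97 -0.    1.67 -2.57]
wrist handle_ball {'pixel': [326.8, 227.4], 'conf': 0.65}
wrist handle_pivot {'pixel': [324.9, 228.4], 'conf': 0.76}
scene handle_ball {'pixel': [367.8, 101.9], 'conf': 0.61}
scene handle_pivot {'pixel': [368.6, 104.7], 'conf': 0.42}
top handle_ball {'pixel': [205.9, 177.6], 'conf': 0.58}
top handle_pivot {'pixel': [212.2, 177.0], 'conf': 0.5}
```

View pics/w11.png

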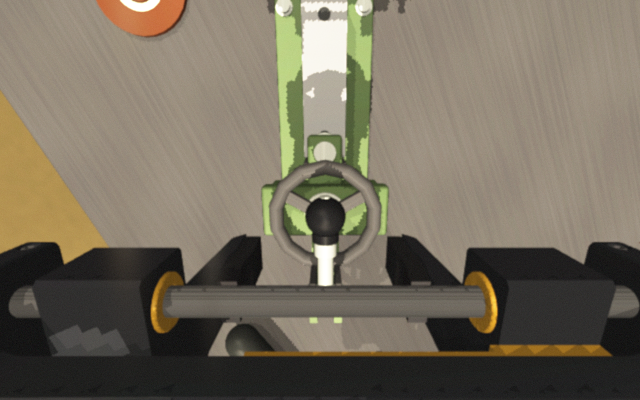

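View pics/s11.png

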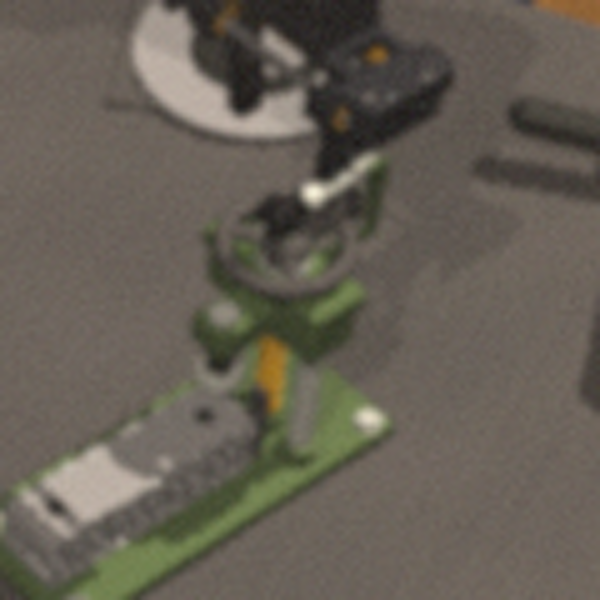

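```bash
python3 - <<'E'
from h import *
print(intool((325,217),.0639), intool((325.5,214),.088))
E
```

```text
[63.9        -1.52125117  1.33943548] [88.         -6.93299711  1.87177991]
```

>>> servo_tool:
  moves:
    - [30,-1,1,0,0,0]
    - [55,-1.3,1.1,0,0,0]
    - [72,-1.3,1.1,0,0,0]
    - [80,-1.3,1.1,0,0,0]
    - [80,-1.3,1.1,0,0,0]

```text
time: 17.98
ee_pos: [0.5958, 0.2114, 0.2003]
ee_rot: [0.568, 1.57, -2.994]
contact_force: [-0.6, 0.1, 0.6]
opening: 0.749
```

>>> servo_tool:
  moves:
    - [0,0,0,0,0,0]
    - [0,0,0,0,0,0]
    - [0,0,0,0,0,0]
    - [0,0,0,0,0,0]
    - [0,0,0,0,0,0]
  hand: 1

```text
time: 18.6
ee_pos: [0.5957, 0.2114, 0.2005]
ee_rot: [-1.911, 1.571, 0.81]
contact_force: [-0.0, -0.2, 0.9]
opening: 0.319
```

```bash
python3 - <<'E'
from h import *
o=ctrl.observe();print(o["time"],o["ee_pos"],o["contact_force"],o["torque"],o["opening"]*88)
delta(press(.115,0,.199),Rt(65.95-180))
im=ctrl.snapshot("wrist");cv2.imwrite("pics/w12.png",im[:,:,::-1])
E
```

```text
18.6 [0.59574765 0.21141465 0.20049263] [-0.03255276 -0.2279062   0.90594578] [ 0.15677236 -0.0187879  -0.02279631] 28.111562257573727
t 18.6 row [ 1.5  1.2 -0.7] [-0.04 -0.    0.  ] |s| 2.0 q [ 0.15  0.55  1.12  0.    1.47 -2.57]
```

View pics/w12.png

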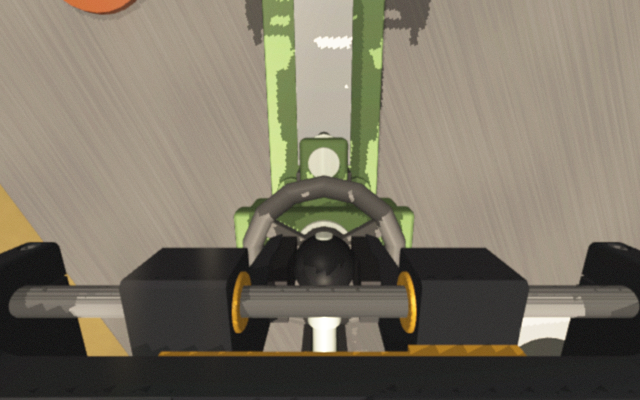

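Ball gripped at 28 mm opening. I'll swing the handle out along its 60 mm arc.

>>> servo_tool:
  moves:
    - [-9.4,-0.7,0,0,0,0]
    - [-18.5,-2.9,0,0,0,0]
    - [-27.2,-6.5,0,0,0,0]
    - [-35.3,-11.5,0,0,0,0]
    - [-42.4,-17.6,0,0,0,0]

```text
time: 19.27
ee_pos: [0.603, 0.2277, 0.2433]
ee_rot: [1.088, 1.57, -2.474]
contact_force: [-2.2, -0.6, -6.2]
opening: 0.32
```

```bash
python3 - <<'E'
from h import *
o=ctrl.observe();print(o["time"],o["ee_pos"],o["contact_force"],o["torque"],o["opening"]*88)
delta(press(.175,0,.260),Rt(65.95-180))
im=ctrl.snapshot("wrist");cv2.imwrite("pics/w13.png",im[:,:,::-1])
im=ctrl.snapshot("scene");cv2.imwrite("pics/s13.png",cv2.resize(im[60:180,310:430,::-1],None,fx=5,fy=5,interpolation=cv2.INTER_CUBIC))
E
```

```text
19.275 [0.60296903 0.22770478 0.24326278] [-2.1613552  -0.55202381 -6.18243537] [-0.09282771  0.08817589 -0.02464814] 28.151141443220045
t 19.27 row [-16.8 -40.9  -0.7] [-0.04  0.01 -0.03] |s| 44.2 q [ 0.18  0.55  1.   -0.    1.59 -2.54]
```

View pics/s13.png

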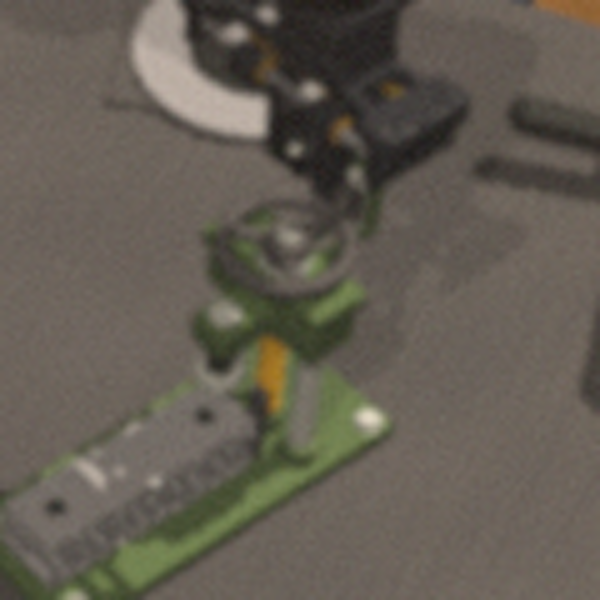

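>>> servo_tool:
  moves:
    - [-6.1,-7.1,0,0,0,0]
    - [-11.1,-15.2,0,0,0,0]
    - [-14.7,-23.9,0,0,0,0]
    - [-16.9,-33,0,0,0,0]
    - [-17.5,-42.4,0,0,0,0]

```text
time: 20.0
ee_pos: [0.6206, 0.2668, 0.261]
ee_rot: [-2.553, 1.57, 0.169]
contact_force: [-4.0, -3.5, 0.7]
opening: 0.323
```

>>> servo_tool:
  moves:
    - [0,-1.5,0,0,0,0]
    - [0,-1.5,0,0,0,0]

```text
time: 20.25
ee_pos: [0.6212, 0.268, 0.2609]
ee_rot: [-2.17, 1.569, 0.551]
contact_force: [-2.4, 0.0, 5.0]
opening: 0.321
```

```bash
python3 - <<'E'
from h import *
o=ctrl.observe();print(o["time"],o["ee_pos"],o["contact_force"],o["torque"],o["opening"]*88)
delta(press(.175,0,.260),Rt(65.95-180))
im=ctrl.snapshot("wrist");cv2.imwrite("pics/w14.png",im[:,:,::-1])
im=ctrl.snapshot("top");cv2.imwrite("pics/t14.png",cv2.resize(im[100:220,140:280,::-1],None,fx=5,fy=5,interpolation=cv2.INTER_CUBIC))
im=ctrl.snapshot("scene");cv2.imwrite("pics/s14.png",cv2.resize(im[60:180,310:430,::-1],None,fx=5,fy=5,interpolation=cv2.INTER_CUBIC))
E
```

```text
20.25 [0.62120923 0.26800698 0.2608998 ] [-2.37235753  0.03979408  4.96877684] [ 0.03547309  0.25511017 -0.00919013] 28.278195303808058
t 20.25 row [ 0.9  3.3 -0.5] [-0.01 -0.07  0.11] |s| 3.4 q [ 0.23  0.6   0.85  0.    1.69 -2.49]
```

View pics/s14.png

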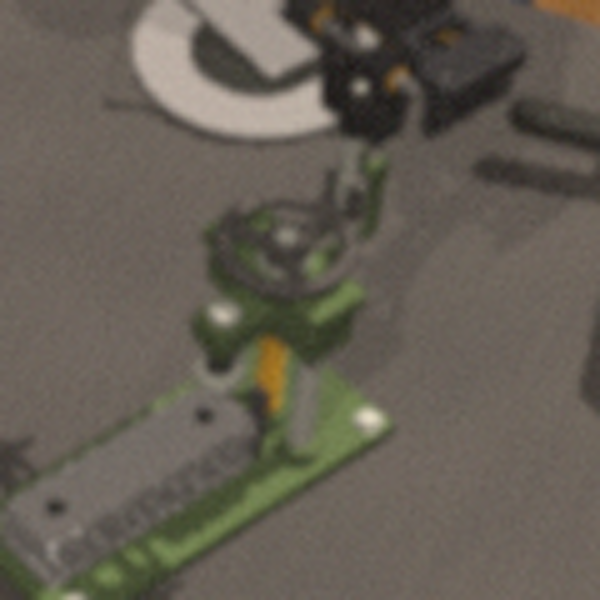

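View pics/w14.png

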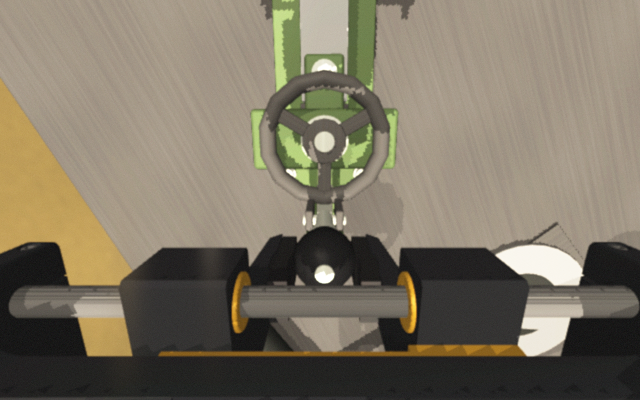

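```bash
python3 - <<'E'
from h import *
cm=ctrl.camera_model("wrist");o=ctrl.observe();R=Rn.from_euler("xyz",o["ee_rot"]).as_matrix()
f=lambda v:proj(cm,o["ee_pos"]+R@np.array(v)/1000).round(1)
for y in (-4,-2,0,2): print(y,f([-19,y,0]),f([-34,y,0]),"hub",)
print("hub tool",intool((324,141),.2609-.192),"press hinge ears",intool((324,219),.2609-.222))
im=cv2.imread("pics/w14.png");cv2.imwrite("pics/w14a.png",cv2.resize(im[120:300,230:420],None,fx=4,fy=3.3,interpolation=cv2.INTER_CUBIC))
E
```

```text
-4 [323.  276.7] [322.9 294.5] hub
-2 [323. 273.] [322.9 290.4] hub
0 [323.  269.2] [322.9 286.2] hub
2 [323.  265.4] [322.9 282. ] hub
hub tool [68.9        53.65311828  0.61082639] press hinge ears [38.9         5.43443476  0.5694437 ]
```

View pics/w14a.png

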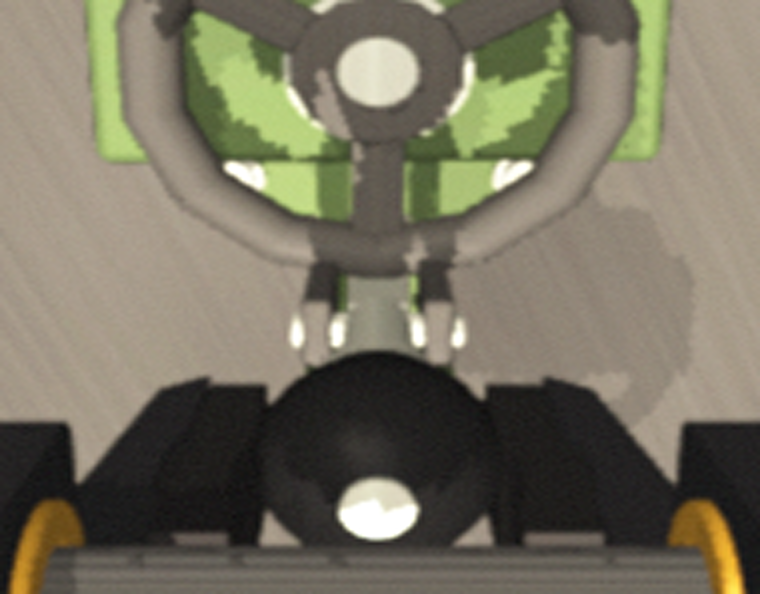

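The ball sits upright: its cap at (324,274) matches a vertical handle against its stop, with the tool about 3 mm past centre. I'll regrip with a 1 mm outward bias before winding.

>>> servo_tool:
  moves:
    - [0,0,0,0,0,0]
    - [0,0,0,0,0,0]
    - [0,2.3,0,0,0,0]
  hand: -0.1

```text
time: 20.78
ee_pos: [0.62, 0.2653, 0.2598]
ee_rot: [0.622, 1.57, -2.94]
contact_force: [0.3, -0.5, -0.4]
opening: 0.551
```

```bash
python3 - <<'E'
from h import *
o=ctrl.observe();print(o["time"],o["ee_pos"],o["contact_force"],o["torque"],o["opening"]*88)
delta(press(.176,0,.260),Rt(65.95-180))
cm=ctrl.camera_model("wrist");R=Rn.from_euler("xyz",o["ee_rot"]).as_matrix()
f=lambda a,b,c:proj(cm,press(a,b,c)).round(1)
print("cap pred",f(.175,0,.291),"ball",f(.175,0,.276))
im=ctrl.snapshot("wrist");cv2.imwrite("pics/w15.png",cv2.resize(im[120:300,230:420,::-1],None,fx=4,fy=3.3,interpolation=cv2.INTER_CUBIC))
E
```

```text
20.775 [0.62001491 0.26532326 0.25975513] [ 0.33398739 -0.50339495 -0.35308358] [ 0.14113595 -0.0546633  -0.03732747] 48.47166261497759
t 20.77 row [-0.2 -0.7 -0.5] [-0.04  0.02 -0.02] |s| 0.9 q [ 0.23  0.6   0.86  0.    1.68 -2.49]
cap pred [321.8 282. ] ball [322.  265.7]
```

View pics/w15.png

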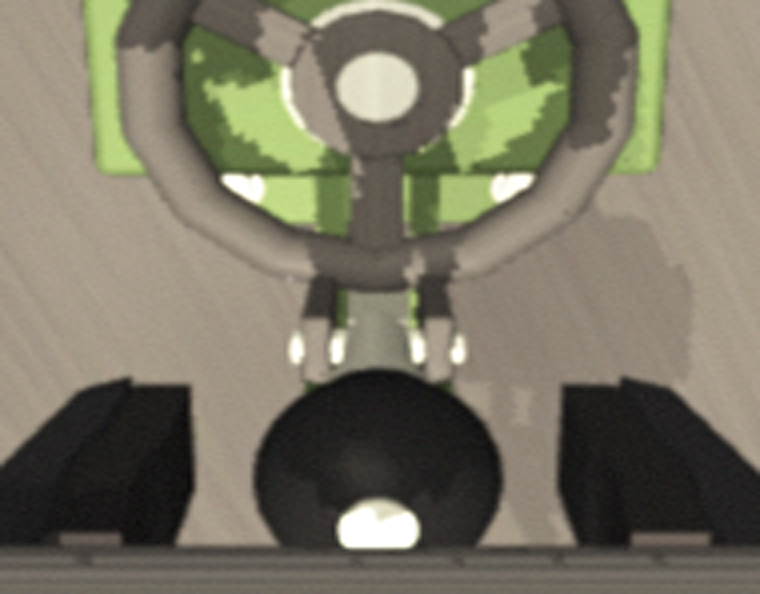

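The handle is upright (cap at (324,280), 282 predicted). I'll close and start winding clockwise.

>>> servo_tool:
  moves:
    - [0,0,0,0,0,0]
    - [0,0,0,0,0,0]
    - [0,0,0,0,0,0]
  hand: 1

```text
time: 21.2
ee_pos: [0.6199, 0.2654, 0.2602]
ee_rot: [0.563, 1.571, -2.999]
contact_force: [-1.0, 0.6, -0.6]
opening: 0.321
```

```bash
python3 - <<'E'
import numpy as np
for a0 in range(0,420,70):
    r=[]
    for k in range(1,6):
        p=np.radians(a0+14*k);q=np.radians(a0)
        r.append([0,round(51*(np.cos(q)-np.cos(p)),1),round(-51*(np.sin(p)-np.sin(q)),1),0,0,0])
    print(a0,a0+70,r)
from h import *
o=ctrl.observe();print(o["time"],o["ee_pos"],o["contact_force"],o["torque"],o["opening"]*88)
E
```

```text
0 70 [[0, np.float64(1.5), np.float64(-12.3), 0, 0, 0], [0, np.float64(6.0), np.float64(-23.9), 0, 0, 0], [0, np.float64(13.1), np.float64(-34.1), 0, 0, 0], [0, np.float64(22.5), np.float64(-42.3), 0, 0, 0], [0, np.float64(33.6), np.float64(-47.9), 0, 0, 0]]
70 140 [[0, np.float64(12.1), np.float64(-2.8), 0, 0, 0], [0, np.float64(24.5), np.float64(-2.6), 0, 0, 0], [0, np.float64(36.5), np.float64(0.6), 0, 0, 0], [0, np.float64(47.4), np.float64(6.7), 0, 0, 0], [0, np.float64(56.5), np.float64(15.1), 0, 0, 0]]
140 210 [[0, np.float64(6.8), np.float64(10.4), 0, 0, 0], [0, np.float64(10.8), np.float64(22.2), 0, 0, 0], [0, np.float64(11.9), np.float64(34.6), 0, 0, 0], [0, np.float64(10.0), np.float64(46.8), 0, 0, 0], [0, np.float64(5.1), np.float64(58.3), 0, 0, 0]]
210 280 [[0, np.float64(-7.5), np.float64(9.9), 0, 0, 0], [0, np.float64(-17.1), np.float64(17.8), 0, 0, 0], [0, np.float64(-28.4), np.float64(23.0), 0, 0, 0], [0, np.float64(-40.6), np.float64(25.4), 0, 0, 0], [0, np.float64(-53.0), np.float64(24.7), 0, 0, 0]]
280 350 [[0, np.float64(-11.9), np.float64(-3.6), 0, 0, 0], [0, np.float64(-22.5), np.float64(-10.0), 0, 0, 0], [0, np.float64(-31.3), np.float64(-18.8), 0, 0, 0], [0, np.float64(-37.7), np.float64(-29.5), 0, 0, 0], [0, np.float64(-41.4), np.float64(-41.4), 0, 0, 0]]
350 420 [[0, np.float64(-0.7), np.float64(-12.4), 0, 0, 0], [0, np.float64(1.7), np.float64(-24.6), 0, 0, 0], [0, np.float64(7.0), np.float64(-35.9), 0, 0, 0], [0, np.float64(14.8), np.float64(-45.5), 0, 0, 0], [0, np.float64(24.7), np.float64(-53.0), 0, 0, 0]]
21.2 [0.61989185 0.26544438 0.26018646] [-1.04393387  0.56222764 -0.58581902] [ 0.12677422 -0.03408121 -0.00516414] 28.246473351761445
```

>>> servo_tool:
  moves:
    - [0,1.5,-12.3,0,0,0]
    - [0,6,-23.9,0,0,0]
    - [0,13.1,-34.1,0,0,0]
    - [0,22.5,-42.3,0,0,0]
    - [0,33.6,-47.9,0,0,0]

```text
time: 21.82
ee_pos: [0.6499, 0.2144, 0.2602]
ee_rot: [0.028, 1.57, 2.749]
contact_force: [-6.0, 4.2, -0.2]
opening: 0.321
```

```bash
cat > st.py <<'E'
from h import *
o=ctrl.observe()
w=np.radians(65.95);d=o["ee_pos"][:2]-np.array([.549,.105]);a=d@[np.cos(w),np.sin(w)];b=d@[-np.sin(w),np.cos(w)]
print("t",round(o["time"],2),"press",(a*1000).round(1),(b*1000).round(1),"rad",np.hypot(a-.125,b)*1000,"ang",np.degrees(np.arctan2(-b,a-.125)).round(1),"z",o["ee_pos"][2].round(4))
f=o["contact_force"];print("f px,py,z",(f[:2]@[np.cos(w),np.sin(w)]).round(1),(f[:2]@[-np.sin(w),np.cos(w)]).round(1),f[2].round(1),"tau",o["torque"].round(2),"open",(o["opening"]*88).round(1))
E
python3 st.py
```

```text
t 21.82 press 141.0 -47.6 rad 50.213073917102214 ang 71.4 z 0.2602Traceback (most recent call last):
  File "st.py", line 5, in <module>
    f=o["contact_force"];print("f px,py,z",(f[:2]@[np.cos(w),np.sin(w)]).round(1),(f[:2]@[-np.sin(w),np.cos(w)]).round(1),f[2].round(1),"tau",o["torque"].round(2),"open",(o["opening"]*88).round(1))
                                                                                                                                                                          ^^^^^^^^^^^^^^^^^^^^^^^
AttributeError: 'float' object has no attribute 'round'
```

>>> servo_tool:
  moves:
    - [0,12.1,-2.8,0,0,0]
    - [0,24.5,-2.6,0,0,0]
    - [0,36.5,0.6,0,0,0]
    - [0,47.4,6.7,0,0,0]
    - [0,56.5,15.1,0,0,0]

```text
time: 22.45
ee_pos: [0.6122, 0.1712, 0.2601]
ee_rot: [-1.082, 1.566, 1.641]
contact_force: [-1.3, 15.3, 0.0]
opening: 0.32
```

```bash
sed -i 's/(o\["opening"\]\*88).round(1)/o["opening"]*88/' st.py; python3 st.py; python3 - <<'E'
from h import *
im=ctrl.snapshot("scene");cv2.imwrite("pics/s16.png",cv2.resize(im[60:180,310:430,::-1],None,fx=5,fy=5,interpolation=cv2.INTER_CUBIC))
im=ctrl.snapshot("wrist");cv2.imwrite("pics/w16.png",im[:,:,::-1])
E
```

```text
t 22.45 press 86.2 -30.7 rad 49.464727536530376 ang 141.6 z 0.2601
f px,py,z 13.5 7.4 0.0 tau [ 2.58  0.28 -0.05] open 28.176746844456346
```

View pics/s16.png

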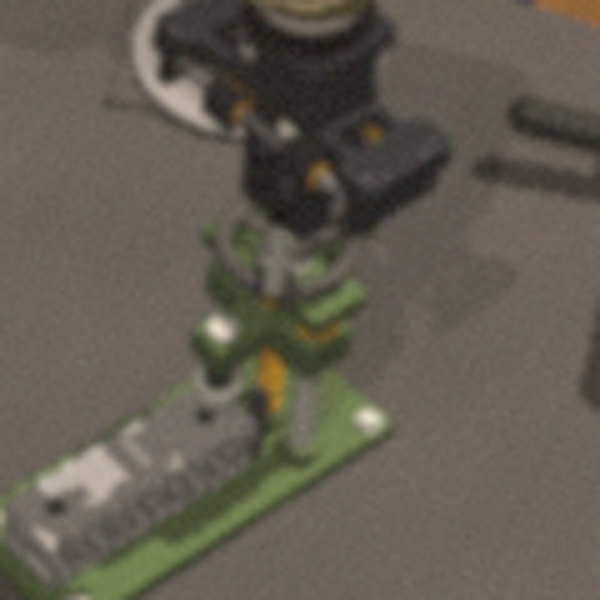

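View pics/w16.png

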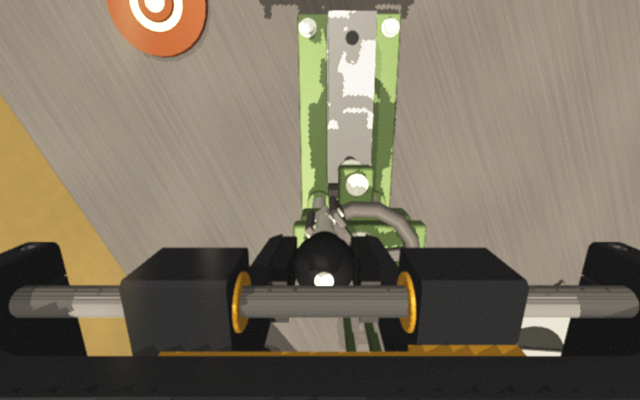

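The arm and foot have come down, and the ball is held with the wheel following. The outward pull is about 15 N, so I'll trim the radius by about 1 mm on this side.

>>> servo_tool:
  moves:
    - [0,5.8,10.2,0,0,0]
    - [0,9.6,21.8,0,0,0]
    - [0,10.6,34.2,0,0,0]
    - [0,8.7,46.4,0,0,0]
    - [0,3.9,57.9,0,0,0]

```text
time: 23.18
ee_pos: [0.5599, 0.1898, 0.2603]
ee_rot: [-2.541, 1.566, 0.18]
contact_force: [9.2, 5.0, -4.4]
opening: 0.319
```

```bash
python3 st.py
```

```text
t 23.18 press 81.8 24.6 rad 49.68192678277515 ang -150.3 z 0.2603
f px,py,z 8.3 -6.4 -4.4 tau [ 0.83 -1.77  0.04] open 28.062214099144075
```

>>> servo_tool:
  moves:
    - [0,-7.5,9.7,0,0,0]
    - [0,-17,17.4,0,0,0]
    - [0,-28,22.4,0,0,0]
    - [0,-40,24.7,0,0,0]
    - [0,-52.2,24,0,0,0]

```text
time: 23.8
ee_pos: [0.5579, 0.2479, 0.2602]
ee_rot: [0.568, 1.57, -2.994]
contact_force: [-0.2, -1.9, -0.6]
opening: 0.317
```

```bash
python3 st.py
```

```text
t 23.8 press 134.1 50.1 rad 50.96361931440477 ang -79.7 z 0.2602
f px,py,z -1.8 -0.6 -0.6 tau [-0.3   0.   -0.04] open 27.92782756098312
```

>>> servo_tool:
  moves:
    - [0,-11.9,-3.6,0,0,0]
    - [0,-22.5,-10,0,0,0]
    - [0,-31.3,-18.8,0,0,0]
    - [0,-37.7,-29.5,0,0,0]

```text
time: 24.3
ee_pos: [0.6007, 0.2707, 0.2602]
ee_rot: [-0.33, 1.57, 2.392]
contact_force: [-3.2, -1.8, -0.2]
opening: 0.322
```

```bash
python3 st.py; python3 - <<'E'
from h import *
im=ctrl.snapshot("scene");cv2.imwrite("pics/s17.png",cv2.resize(im[90:180,320:400,::-1],None,fx=6.6,fy=6.6,interpolation=cv2.INTER_CUBIC))
im=ctrl.snapshot("wrist");cv2.imwrite("pics/w17.png",im[:,:,::-1])
E
```

```text
t 24.3 press 172.4 20.3 rad 51.602169726290356 ang -23.2 z 0.2602
f px,py,z -3.0 2.1 -0.2 tau [-0.07  0.49 -0.05] open 28.338710587849445
```

View pics/s17.png

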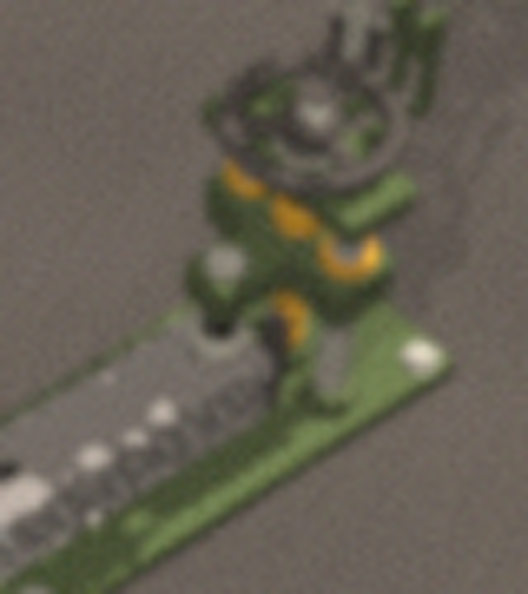

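View pics/w17.png

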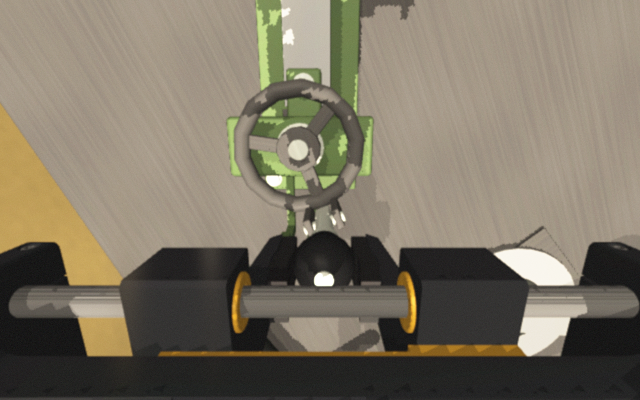

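Now at 337° of turn, with the foot near the plate. I'll wind on to about 405°.

>>> servo_tool:
  moves:
    - [0,-3.4,-11.9,0,0,0]
    - [0,-3.9,-24.4,0,0,0]
    - [0,-1.3,-36.5,0,0,0]
    - [0,-1.3,-36.5,0,0,0]

```text
time: 24.9
ee_pos: [0.6355, 0.2551, 0.2602]
ee_rot: [-2.795, 1.569, -0.075]
contact_force: [3.2, 0.1, -1.4]
opening: 0.32
```

```bash
python3 st.py
```

```text
t 24.9 press 172.3 -17.8 rad 50.5675011991419 ang 20.6 z 0.2602
f px,py,z 1.4 -2.9 -1.4 tau [ 0.07 -0.57 -0.02] open 28.145826041188457
```

>>> servo_tool:
  moves:
    - [0,2.3,-5.8,0,0,0]
    - [0,5.6,-11.1,0,0,0]
    - [0,9.4,-16,0,0,0]
    - [0,13.8,-20.5,0,0,0]
    - [0,13.8,-20.5,0,0,0]

```text
time: 25.52
ee_pos: [0.6476, 0.2342, 0.2602]
ee_rot: [2.534, 1.57, -1.029]
contact_force: [-0.5, 0.9, -0.9]
opening: 0.324
```

```bash
python3 st.py; python3 - <<'E'
from h import *
im=ctrl.snapshot("scene");cv2.imwrite("pics/s18.png",cv2.resize(im[90:180,320:400,::-1],None,fx=6.6,fy=6.6,interpolation=cv2.INTER_CUBIC))
S=ctrl.camera_model("scene")
# arm top at foot (.075,0): predicted pixel vs arm travel
for zt in (.151,.111,.107,.103): print(zt,proj(S,press(.06,0,zt)).round(1),proj(S,press(.075,0,zt)).round(1))
for r in ctrl.look_for("scene","clamparm_tip")+ctrl.look_for("scene","foot"): print(r)
E
```

```text
t 25.52 press 158.2 -37.4 rad 50.02488802559283 ang 48.4 z 0.2602
f px,py,z 0.6 0.8 -0.9 tau [ 0.18 -0.09 -0.05] open 28.482534412708745
0.151 [351.5 125.7] [355.  123.6]
0.111 [350.7 134.1] [354.1 132. ]
0.107 [350.6 134.9] [354.  132.8]
0.103 [350.5 135.7] [353.9 133.6]
{'pixel': [359.3, 130.5], 'conf': 0.95}
{'pixel': [351.8, 143.6], 'conf': 0.57}
```

View pics/s18.png

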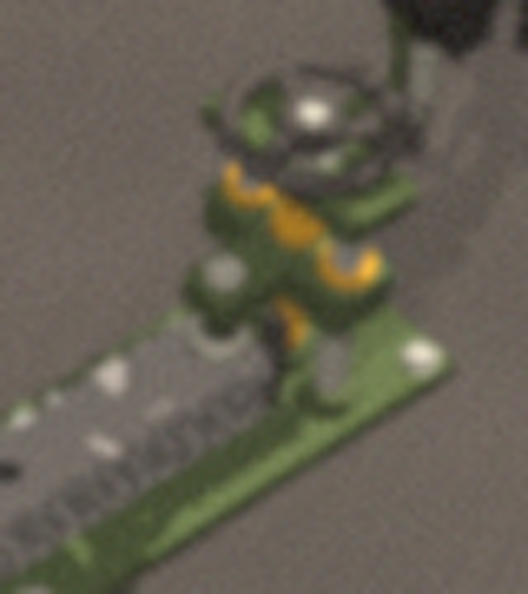

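Now at 408° of turn, giving about 40.8 mm of travel. With the plate top at 59.2 mm the spring is compressed by about 8 mm (about 20 N), and the picture shows the arm lower over a seated foot. I'll let go.

>>> servo_tool:
  moves:
    - [0,0,0,0,0,0]
    - [0,0,0,0,0,0]
    - [0,0,0,0,0,0]
    - [0,0,0,0,0,0]
  hand: -0.5

```text
time: 26.18
ee_pos: [0.6473, 0.235, 0.2603]
ee_rot: [3.122, 1.571, -0.44]
contact_force: [-0.1, 0.9, 0.0]
opening: 0.739
```

>>> servo_tool:
  moves:
    - [-15,0,0,0,0,0]
    - [-40,0,0,0,0,0]
    - [-80,20,0,0,0,0]
    - [-110,60,0,0,0,0]
    - [-110,110,0,0,0,0]

```text
time: 26.8
ee_pos: [0.6024, 0.134, 0.3725]
ee_rot: [-2.715, 1.566, 0.007]
contact_force: [0.6, -0.0, -0.0]
opening: 0.751
```

>>> servo_tool:
  moves:
    - [0,40,0,0,0,0]
    - [0,60,0,0,0,0]
    - [0,60,0,0,0,0]

```text
time: 27.18
ee_pos: [0.5779, 0.0794, 0.3706]
ee_rot: [-2.36, 1.57, 0.36]
contact_force: [0.5, -0.5, -0.3]
opening: 0.752
```

```bash
python3 st.py; python3 - <<'E'
from h import *
ims=[ctrl.snapshot(n) for n in ("scene","wrist","top")]
cv2.imwrite("pics/s19.png",cv2.resize(ims[0][80:200,290:410,::-1],None,fx=5,fy=5,interpolation=cv2.INTER_CUBIC))
cv2.imwrite("pics/w19.png",ims[1][:,:,::-1])
cv2.imwrite("pics/t19.png",ims[2][:,:,::-1])
E
```

```text
t 27.18 press -11.6 -36.9 rad 141.4846895318858 ang 164.9 z 0.3706
f px,py,z -0.2 -0.7 -0.3 tau [ 0.12 -0.11 -0.  ] open 66.21433705816713
```

View pics/s19.png

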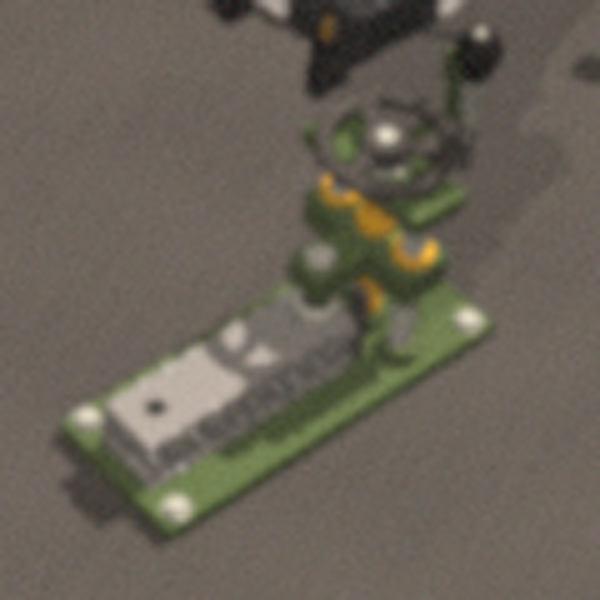

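View pics/w19.png

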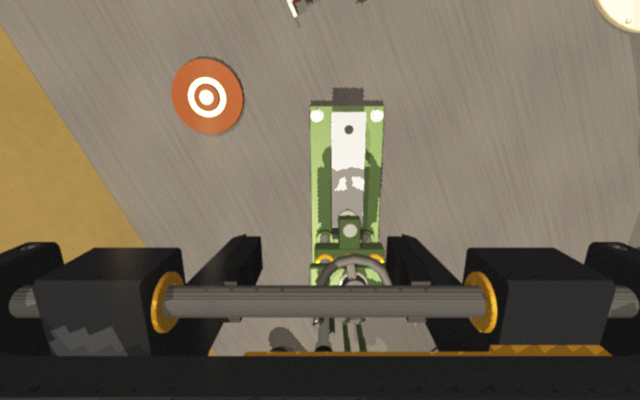

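View pics/t19.png

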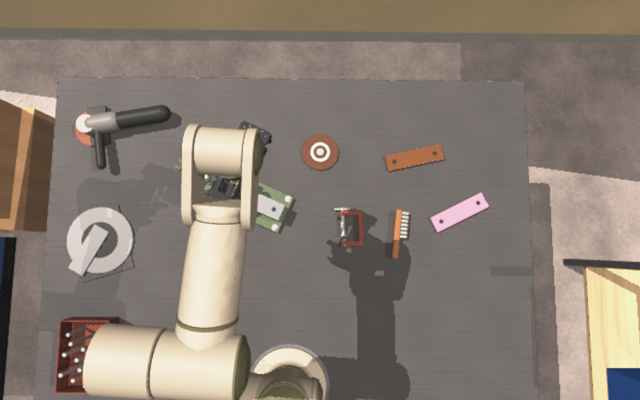

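```bash
python3 - <<'E'
from h import *
S=ctrl.camera_model("scene")
for d in (400,408,416):
    p=np.radians(d);print(d,proj(S,press(.125+.05*np.cos(p),-.05*np.sin(p),.276)).round(1))
print("seen",(475/5-.4+290,52/5-.4+80))
for n,(a,z) in {"before":(.075,.151),"after":(.075,.1102)}.items(): print(n,proj(S,press(a,0,z)).round(1))
im=cv2.imread("pics/w19.png");cv2.imwrite("pics/w19a.png",cv2.resize(im[85:265,295:400],None,fx=5,fy=3.3*1.0+1.7*0,interpolation=cv2.INTER_CUBIC))
E
```

```text
400 [386.2  88.6]
408 [386.2  90.1]
416 [385.8  91.7]
seen (384.6, 90.0)
before [355.  123.6]
after [354.1 132.2]
```

View pics/w19a.png

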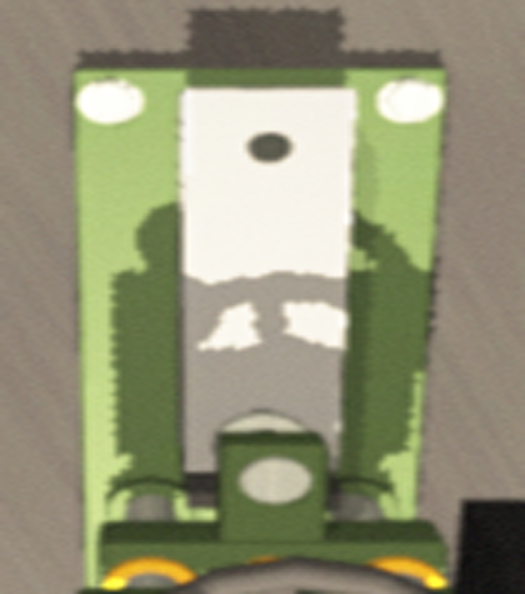

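The plate sits straight and square under the foot. The ball is at scene (384.6,90.0), against (386.2,90.1) predicted for an upright handle at 408°. I'll hand it in.

```bash
python3 -c "
from cell import ctrl
print(ctrl.sign_off())"
```

```text
the job is handed in; nothing more can be done
None
```

I laid the steel plate on the pack, swung the handle fully out, wound the wheel clockwise and let go. I then handed the job in at about 27 s of the 72 s.

- **Plate:** I took the bare grey one and left the brown and pink ones alone. It came in lengthways under the foot and was felt down to contact at a pack height of about 49 mm, then released with no load left on the gripper. Before release it was centred to about 0.2 mm and square. The pictures after release and after winding showed it square, with no visible step against the pack.
- **Handle:** the last scene picture puts the ball within about 2 px of where an upright handle should be. I overshot its stop by about 3 mm while swinging it out, with a measured force of about 5 N.
- **Wheel:** about 408° of turn, which compresses the spring about 8 mm (about 20 N). That figure comes from the gripper's angle and the felt plate height, not a measured force. The arm's drop in the picture agrees.
- **Bystanders:** clamp, brush and disc look unmoved in the last top picture.

**Disagreements:**
- The gap from the plate's end to the base edge measured 10.2 mm against about 10.6 mm expected, so the end could be about 0.5 mm off flush.
- My first visual estimates of the pack height (51–58 mm) were higher than what I felt.
- During winding the handle was pulled outward with up to about 15 N on one side, and I trimmed the radius.

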